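# Fill the praline jar and crown it with the gold sample

## Robot

A 6-joint arm with a two-finger parallel gripper is mounted at the origin on the work surface. World frame = base frame: x ahead of the robot, y to its left, z up, the work surface at z = 0. Lengths are in mm, angles in rad, forces in N, time in s.
With the tool pointing down it reaches from about 300 to 775 mm from the base axis. Payload 14.6 kg.
Tool frame: the origin (TCP) lies at the very end of the fingers, on their centre line; the grasp point (between the pads) lies 19 mm behind it; z points along the fingers, y is the line along which they close (so a half turn about z gives the same grasp; the last joint's range is limited). The gripper opens to 94 mm and grips with 3 to 60 N. Pads are 16 mm wide; open, the fingers measure 119 mm over their backs; the gripper's body (75 mm by 177 mm) begins 78 mm behind the grasp point.
Start: joints at [1.25, 0.3, 1.521, -0, 1.321, -0.067], TCP at [138.094, 532.371, 174.846] pointing down, gripper open.
Joint ranges: [-3.03, 3.03], [-0.79, 2.21], [0.23, 2.52], [-1.04, 4.18], [0, 3.07], [-2.55, 2.55]. Speed limits (rad/s): [2.22, 2.22, 2.57, 3.14, 3.14, 3.14].

## Interface

Orientations are given as [roll, pitch, yaw] about the fixed x, y, z axes, in that order (R = Rz(yaw) Ry(pitch) Rx(roll)).
In Python, from cell import manip, optics gives the robot as it stands.
- The arm moves only by the shell command python3 -m crank 'ROWS' [FORCE]. ROWS is JSON, a list of rows, each a list of 7 numbers: the opening in per cent of the stroke, from 0 (shut) to 100 (fully open), then the shift along the tool's x, y, z in mm, then the turn, a rotation vector about the tool's x, y, z in rad. A call has 1 to 10 rows; each row is the pose to reach, as a shift and turn from the pose commanded when the call began, along the tool's axes at that moment; what a row does not reach only later rows make up. A row lasts 1/10 s, in which the tool goes at most 50 mm and 8.59 degrees, less where a joint would pass 70% of its speed; a pose out of reach is approached as far as the arm can. A call with a gripper value outside its range is refused whole. The fingers move at their own pace and stop on an object; FORCE is the grip in N (left out, the last holds). Time passes only in rows, so rows that repeat a pose let the fingers close. It gives the time, the measured TCP pose, the force, the opening and the grip force at its end, in the units of the state.
- manip.read_state(): the state, without advancing time (a new reading comes with each control period).
- optics.camera(name): name is "scene" or "top" or "wrist"; returns (picture, depth): 480x640x3 uint8, red, green, blue; 480x640 float32, mm along the optical axis (not along the pixel's ray), 0 where there is no reading.
- optics.calibration(name): a dict with "camera_matrix" (3x3 intrinsics, pixels), "k1" (the pictures are not rectified: a ray, as slopes to the right and down, at radius r is drawn at 1 + k1 r^2 times it, then the intrinsics apply), "R" (3x3) and "t" (3): a world point X has camera coordinates R X + t. Camera axes: x right, y down, z forward; pixel columns grow to the right and rows downward; lengths in mm; the calibration is good to about 2 mm. A picture is of the moment at which its call begins: read the wrist's pose just before it. calibration takes no time and is no camera call; for the wrist camera it gives the pose at the moment of the call.
- manip.sign_off(): hands the job in; it is judged then, once.
The state is a dict: "clock": time; "joints": joint angles; "qd": joint speeds; "effort": joint torques, N m; "eef_pos": TCP position; "eef_rot": TCP orientation; "wrist_force": force on the tool from outside, world axes, zero at the start; "moment": the same for the moment, N m; "finger_gap": finger opening in mm; "finger_force": force on a finger pad.
Only numpy, scipy, OpenCV 4.12 (cv2) and the standard library are available. Lean on these libraries where they do the work, as an engineer would, in place of code of your own. Each camera call takes 0.05 s, during which the arm holds its last target. There are 200 camera calls.

## Task

Take the red lid off the sweet jar and lay it, dome up, on the cork coaster; then feed every green praline through the neck into the jar. When they are all in, put the lid squarely back on the jar and balance the gold praline upright on the very middle of its domed top as the sample. Leave the blue pralines and everything else where they are.

Things in the scene. Friction and masses are not known exactly. Their poses are not given: they have to be found in the camera images.
- jar: clear glass sweet jar, fixed: body 110 mm in diameter up to 98 mm, shoulder narrowing from there to 122 mm, straight neck of outer diameter 46, inner 38 mm up to the rim at 150 mm. Wall 4 mm, inner floor 6 mm up. Origin: centre of its underside on the counter, z up
- jar_mouth (a point): centre of the jar's mouth, at rim height, 150 mm above the counter
- lid: loose round red tin lid, 90 g, outer diameter 60 mm: straight skirt 20 mm tall (hollow: inner diameter 52 mm, 14 mm deep), shallow dome 10 mm higher. Starts on the jar, skirt loosely round the neck, its inside resting on the rim; its origin is then 136 mm above the jar's underside. Origin: centre of its lower edge, z up. Grip across the skirt
- lid_top (a point): crown (highest point) of the lid's dome, 30 mm above the lid's lower edge; the dome curves away with a radius of about 50 mm, nearly flat only over the middle 9 mm
- coaster: round cork coaster, fixed, 104 mm in diameter, 4 mm thick; origin at the centre of its underside on the counter
- slab: white marble serving slab, fixed, 190 x 340 mm (its x, y), 6 mm thick; origin at the centre of its underside on the counter. The pralines start on it, about 80 mm apart
- green1: green foil-wrapped praline, a squat upright cylinder 26 mm in diameter and 22 mm tall (rounded top edge), 16 g; origin at the centre of its underside, z up its axis when upright. There are three to five green ones; absent ones read None
- green2: green foil-wrapped praline, a squat upright cylinder 26 mm in diameter and 22 mm tall (rounded top edge), 16 g; origin at the centre of its underside, z up its axis when upright. There are three to five green ones; absent ones read None
- green3: green foil-wrapped praline, a squat upright cylinder 26 mm in diameter and 22 mm tall (rounded top edge), 16 g; origin at the centre of its underside, z up its axis when upright. There are three to five green ones; absent ones read None
- green4: green foil-wrapped praline, a squat upright cylinder 26 mm in diameter and 22 mm tall (rounded top edge), 16 g; origin at the centre of its underside, z up its axis when upright. There are three to five green ones; absent ones read None
- green5: green foil-wrapped praline, a squat upright cylinder 26 mm in diameter and 22 mm tall (rounded top edge), 16 g; origin at the centre of its underside, z up its axis when upright. There are three to five green ones; absent ones read None
- gold: gold (brass-coloured) foil-wrapped praline, a squat upright cylinder 26 mm in diameter and 22 mm tall (rounded top edge), 16 g; origin at the centre of its underside, z up its axis when upright
- blue1: blue foil-wrapped praline, a squat upright cylinder 26 mm in diameter and 22 mm tall (rounded top edge), 16 g; origin at the centre of its underside, z up its axis when upright. Not part of the job: stays on the slab
- blue2: blue foil-wrapped praline, a squat upright cylinder 26 mm in diameter and 22 mm tall (rounded top edge), 16 g; origin at the centre of its underside, z up its axis when upright. Not part of the job: stays on the slab
- giftbox: white gift box 90 x 130 x 48 mm with a red ribbon stripe; bystander
- spatula: spatula lying on the counter; bystander
- samplecup: small white open cup, 64 mm wide, 50 mm tall; bystander
- sprinkles: small closed jar with white cap, 48 mm wide, 85 mm tall; bystander
Mind the look-alikes: they are no part of the job. Several things have the shape of the coaster; the one meant has the colours described above.

How it is judged (in metres and radians):
On the way, in this order (a step that is already met when the one before it is completed fails the run):
1. the lid lies dome up on the coaster, let go (horizontal distance between lid and coaster below 0.035 m and height (world z) of lid below 0.009 m and angle between lid's own z axis and vertical below 0.1 rad and contact force between the fingers and lid below 0.1 N), for 0.2 s.
2. every green praline is inside the jar, below the neck (horizontal distance between each of green1, green2, green3, green4, green5 and jar below 0.05 m and z of green1 in the frame of jar between -0.002 and 0.108 m and z of green2 in the frame of jar between -0.002 and 0.108 m and z of green3 in the frame of jar between -0.002 and 0.108 m and z of green4 in the frame of jar between -0.002 and 0.108 m and z of green5 in the frame of jar between -0.002 and 0.108 m), for 0.2 s.
3. the lid is back on the jar, level, let go (all of step 2 and horizontal distance between lid and jar below 0.007 m and z of lid in the frame of jar between 0.131 and 0.141 m and angle between lid's own z axis and vertical below 0.08 rad and contact force between the fingers and lid below 0.1 N), for 0.2 s.
4. the gold praline stands upright on the middle of the dome, let go (horizontal distance between lid and jar below 0.007 m and z of lid in the frame of jar between 0.131 and 0.141 m and angle between lid's own z axis and vertical below 0.08 rad and horizontal distance between gold and lid_top below 0.012 m and z of gold in the frame of lid_top between -0.006 and 0.008 m and angle between gold's own z axis and vertical below 0.3 rad and contact force between the fingers and gold below 0.1 N), for 0.3 s.
At the end, for the whole second after the job is handed in: Greens in the jar below its neck; lid on the rim, centred within 7 mm, height within 5 mm, tilt under 0.08 rad; gold at rest on the dome within 12 mm of the crown, leaning under 0.3 rad; blues moved under 40 mm, gift box, spatula, cup and sprinkle jar under 50 mm (all of step 2 and horizontal distance between lid and jar below 0.007 m and z of lid in the frame of jar between 0.131 and 0.141 m and angle between lid's own z axis and vertical below 0.08 rad and horizontal distance between gold and lid_top below 0.012 m and z of gold in the frame of lid_top between -0.006 and 0.008 m and angle between gold's own z axis and vertical below 0.3 rad and linear speed of each of lid, gold below 0.03 m/s and distance of each of blue1, blue2 from where it was at the start of the episode below 0.04 m and distance of each of giftbox, spatula, samplecup, sprinkles from where it was at the start of the episode below 0.05 m); the robot touches nothing.
It fails at once if a blue praline was lifted off or put into the jar (height (world z) of any of blue1, blue2 above 0.06 m or horizontal distance between blue1 and jar below 0.05 m or horizontal distance between blue2 and jar below 0.05 m).
It fails at once if the gold praline was put into the jar (horizontal distance between gold and jar below 0.05 m and z of gold in the frame of jar below 0.1 m).
It fails at once if a bystander was knocked away (distance of any of giftbox, spatula, samplecup, sprinkles from where it was at the start of the episode above 0.06 m).
Of green1, green2, green3, green4, green5 only 3 to 5 are there at a start; the rules pass over those that are not, and their reading is None.
At some moment in a run one of green1, green2, green3, green4, green5 may be knocked a few centimetres aside while the robot is not near it.
It also fails if it takes over 210 s, if anything falls off the work surface, if the arm or the gripper's body presses on something with over 40 N, if the wrist force passes 120 N, or if a joint passes its speed limit or range.

## Working session

There is one attempt and no reset: what is moved stays moved. The work goes in short steps, Python scripts to look and compute and a shell command to move; the robot and the scene stay as the last step left them, time stands still between calls to the robot, and variables do not carry over. Pictures are saved under pics/ and viewed, at most 18 in all, crops included, and the job is handed in when it is done.

```bash
ls; mkdir -p pics; python3 - <<'E'
from cell import manip, optics
import cv2,numpy as np
print(manip.read_state())
for n in ("scene","top"):
    p,d=optics.camera(n); cv2.imwrite(f"pics/{n}0.png",p[:,:,::-1]); np.save(f"pics/{n}0.npy",d)
    c=optics.calibration(n); print(n,c)
E
```

```text
pics
{'clock': 0.0, 'joints': array([ 1.25040758e+00,  3.00496442e-01,  1.52158567e+00,  2.95248802e-05,
        1.32071609e+00, -6.66078498e-02]), 'qd': array([-0.00143127, -0.00109151, -0.00133457,  0.00075201, -0.00039102,
        0.00087751]), 'effort': array([ 2.58865388e-03, -5.31803906e+01, -3.52734590e+01,  7.09072687e-02,
        2.44325126e-02, -9.84726557e-05]), 'eef_pos': array([137.98809132, 532.0927334 , 174.27051805]), 'eef_rot': array([-3.14039168e+00, -1.08773813e-04,  2.88780437e+00]), 'wrist_force': array([-0.64401367,  0.39393541, -0.12042605]), 'moment': array([ 0.00364171,  0.00396386, -0.01233101]), 'finger_force': 0.0, 'finger_gap': 94.19189467474209}
scene {'camera_matrix': array([[574.14428368,   0.        , 318.08692544],
       [  0.        , 574.14428368, 230.49788459],
       [  0.        ,   0.        ,   1.        ]]), 'k1': -0.004589866379982608, 'R': array([[-0.79314486,  0.60866544,  0.02115686],
       [ 0.40407579,  0.55190242, -0.72947   ],
       [-0.4556797 , -0.5700264 , -0.68368553]]), 't': array([ 444.58823896,  -98.65689809, 1741.00153681])}
top {'camera_matrix': array([[448.16115093,   0.        , 326.35637501],
       [  0.        , 448.16115093, 237.53333044],
       [  0.        ,   0.        ,   1.        ]]), 'k1': -0.07125766365042206, 'R': array([[-0.00389419, -0.99997057,  0.0066099 ],
       [-0.99820548,  0.00349217, -0.05977977],
       [ 0.05975493, -0.00683083, -0.99818971]]), 't': array([ -37.0299872 ,  511.16911449, 1503.99594343])}
```

View pics/top0.png

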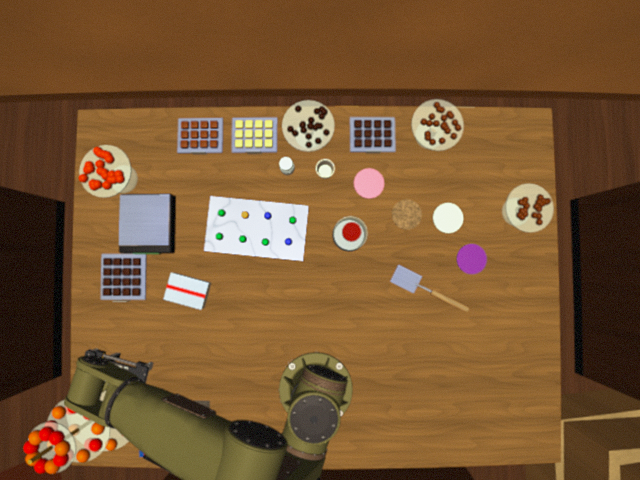

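View pics/scene0.png

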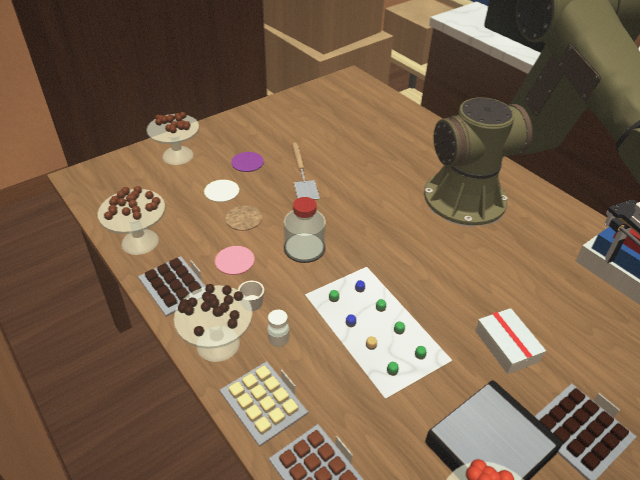

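Top view: the cork coaster is at (407,214). Its look-alikes are pink (369,183), white (448,218) and purple (471,259). The red lid is on the jar at (351,232). On the slab there are five greens at (221,213), (292,220), (219,237), (242,239) and (265,242), the gold at (245,215), and blues at (268,216) and (288,241). Other reds, such as the ribbon at (186,292) and the fruit, are not the lid.

```bash
cat > h.py <<'E'
import cv2,numpy as np
from cell import manip,optics
def ray(c,px):
    K=c["camera_matrix"];n=(np.array(px,float)-K[:2,2])/[K[0,0],K[1,1]];u=n.copy()
    for _ in range(8): u=n/(1+c["k1"]*(u@u))
    R=np.array(c["R"]);return -R.T@c["t"],R.T@np.array([u[0],u[1],1])
def onz(c,px,z):
    o,d=ray(c,px);return (o+d*(z-o[2])/d[2])
def at(c,px,depth):
    o,d=ray(c,px);return o+d*depth
def tri(c1,p1,c2,p2):
    o1,d1=ray(c1,p1);o2,d2=ray(c2,p2);s=np.linalg.lstsq(np.c_[d1,-d2],o2-o1,rcond=None)[0]
    a=o1+d1*s[0];b=o2+d2*s[1];return (a+b)/2,np.linalg.norm(a-b)
def proj(c,X):
    X=np.array(c["R"])@X+c["t"];u=X[:2]/X[2];u=u*(1+c["k1"]*(u@u));K=c["camera_matrix"];return u*[K[0,0],K[1,1]]+K[:2,2]
def blobs(p,lo,hi,mina=20,maxa=1e9):
    h=cv2.cvtColor(p,cv2.COLOR_RGB2HSV);m=cv2.inRange(h,np.array(lo),np.array(hi))
    n,l,s,ce=cv2.connectedComponentsWithStats(m)
    return [(ce[i],s[i]) for i in range(1,n) if mina<=s[i,4]<=maxa]
COL=dict(green=((45,100,40),(85,255,255)),blue=((105,140,40),(128,255,255)),gold=((14,90,120),(28,255,255)),red=((0,190,80),(6,255,255)))
def save(n,p): cv2.imwrite("pics/"+n+".png",np.ascontiguousarray(p[:,:,::-1]))
E
python3 - <<'E'
from h import *
T,S=optics.calibration("top"),optics.calibration("scene")
t=cv2.imread("pics/top0.png")[:,:,::-1];s=cv2.imread("pics/scene0.png")[:,:,::-1]
dt=np.load("pics/top0.npy")
def inb(c,b): return b[0]<c[0]<b[2] and b[1]<c[1]<b[3]
for k in COL:
    A=[b for b in blobs(t,*COL[k],8) if inb(b[0],(200,190,375,265))]
    B=[b for b in blobs(s,*COL[k],8) if inb(b[0],(280,190,460,390))]
    for a,sa in A:
        best=min(((tri(T,a,S,b),b) for b,_ in B),key=lambda q:q[0][1]+abs(q[0][0][2]-20)*(k!='red'),default=None)
        d=dt[int(a[1]),int(a[0])]
        print(k,a.round(1),sa[4],at(T,a,d).round(1),best and (best[0][0].round(1),round(best[0][1],1),best[1].round(0)))
# coaster and jar
print("coaster",tri(T,(407,214),S,(244,217.5)),onz(T,(407,214),4),at(T,(407,214),dt[214,407]))
z=cv2.resize(t[180:280,340:440],None,fx=5,fy=5,interpolation=cv2.INTER_CUBIC);save("crop1",z)
E
```

```text
green [220.8 212.4] 32 [596.6 317.4  29.5] (array([597.4, 319. ,  22.6]), np.float64(0.0), array([393., 367.]))
green [292.2 219.7] 30 [570.1  75.5  36.6] (array([571.3,  76.4,  24.2]), np.float64(0.1), array([334., 294.]))
green [218.6 235.7] 31 [517.8 325.3  24.7] (array([517.9, 326. ,  22.2]), np.float64(0.3), array([421., 351.]))
green [242.1 238.5] 34 [508.1 244.6  28.4] (array([508.2, 245.5,  24. ]), np.float64(0.5), array([399., 326.]))
green [264.5 241.5] 32 [497.6 169.1  28.9] (array([497.8, 169.4,  26. ]), np.float64(0.2), array([381., 303.]))
blue [267.3 215.3] 28 [585.9 159.9  29.3] (array([586.3, 160.4,  25.7]), np.float64(0.1), array([351., 318.]))
blue [287.7 241.3] 28 [497.8  90.9  31.4] (array([498.2,  91.1,  26.4]), np.float64(0.5), array([360., 284.]))
gold [244.4 214.4] 33 [589.6 237.9  26.3] (array([590.2, 238.9,  20.7]), np.float64(0.1), array([371., 342.]))
red [351.1 231.4] 235 [ 520.5 -113.4  168.1] None
coaster (array([ 589.95239048, -315.01330452,    4.95384213]), np.float64(4.528527298458666)) [ 591.82689192 -316.68402205    4.        ] [ 592.83512171 -318.3770937    -4.97865409]
```

View pics/crop1.png

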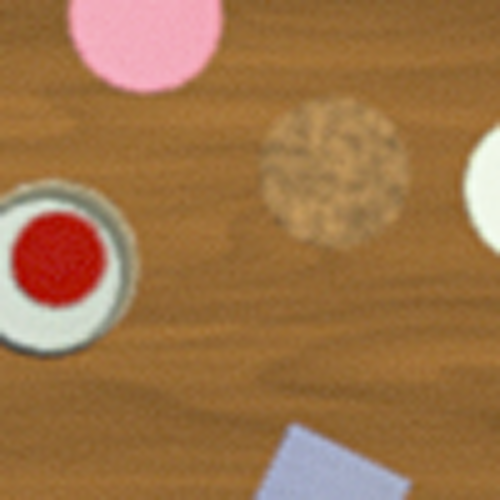

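The crop confirms the cork disc at crop (335,171), which is full-image (407,214). The lid is at crop (58,258). First I'll raise the arm and turn to yaw π/2, so that tool x = +Y, y = +X, z = down.

```bash
python3 -m crank '[[100,0,0,-30,0,0,0.14],[100,0,0,-60,0,0,0.28],[100,0,0,-90,0,0,0.42],[100,0,0,-120,0,0,0.56],[100,0,0,-130,0,0,0.7],[100,0,0,-130,0,0,0.84],[100,0,0,-130,0,0,0.98],[100,0,0,-130,0,0,1.12],[100,0,0,-130,0,0,1.26],[100,0,0,-130,0,0,1.317]]'
python3 -m crank '[[100,-40,24,0,0,0,0],[100,-80,48,0,0,0,0],[100,-120,72,0,0,0,0],[100,-160,96,0,0,0,0],[100,-200,120,0,0,0,0],[100,-240,144,0,0,0,0],[100,-280,168,0,0,0,0],[100,-320,192,0,0,0,0],[100,-360,216,0,0,0,0],[100,-400,240,0,0,0,0]]'
python3 -m crank '[[100,-40,24,0,0,0,0],[100,-80,48,0,0,0,0],[100,-120,72,0,0,0,0],[100,-160,96,0,0,0,0],[100,-200,120,0,0,0,0],[100,-240,130,0,0,0,0],[100,-245,130,0,0,0,0],[100,-245,130,0,0,0,0],[100,-245,130,0,0,0,0]]'
```

```text
clock: 1.1
eef_pos: [138.1, 532.3, 304.5]
eef_rot: [-3.141, 0.001, 1.565]
wrist_force: [-0.2, 0.1, 0.6]
finger_gap: 93.9
finger_force: 0.0
clock: 2.1
eef_pos: [378.5, 130.5, 304.8]
eef_rot: [3.141, -0.0, 1.571]
wrist_force: [0.8, 1.5, 0.9]
finger_gap: 94.3
finger_force: 0.0
clock: 3.0
eef_pos: [507.9, -111.8, 304.9]
eef_rot: [-3.142, -0.0, 1.571]
wrist_force: [0.1, -0.9, 0.2]
finger_gap: 93.7
finger_force: 0.0
```

```bash
python3 - <<'E'
from h import *
c=optics.calibration("wrist");p,d=optics.camera("wrist");save("w1",p);np.save("pics/w1.npy",d)
print(-np.array(c["R"]).T@c["t"],c["R"])
for b,s in blobs(p,*COL["red"],200): print(b,s,at(c,b,d[int(b[1]),int(b[0])]),onz(c,b,156))
T=optics.calibration("top");w=[b for b,s in blobs(p,*COL["red"],200)][0];print(tri(T,(351.1,231.4),c,w))
E
```

```text
[507.21012698 -44.53785688 516.09592251] [[ 9.99999866e-01  4.67878894e-04 -2.19561453e-04]
 [ 5.05992535e-04 -9.72845470e-01  2.31455041e-01]
 [-1.05306436e-04 -2.31455122e-01 -9.72845576e-01]]
[335.28849828 218.1490256 ] [ 307  189   58   59 2617] [ 519.51376966 -111.7429164   167.08053457] [ 519.90438549 -113.87654148  156.        ]
(array([ 520.57281612, -114.03414083,  156.27194193]), np.float64(1.4139395029925002))
```

View pics/w1.png

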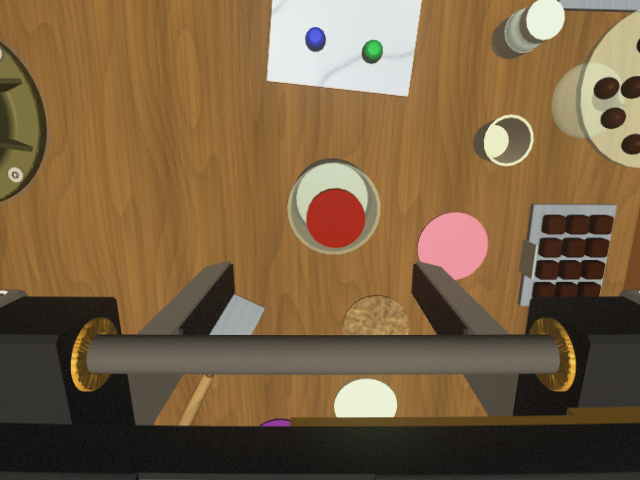

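The wrist view shows the lid at (335,218), concentric with the jar, with the cork coaster at (376,318). The lid is at about (520,-113.5). I'll descend to TCP z≈139 and grip.

```bash
python3 -m crank '[[100,-1,6,30,0,0,0],[100,-2,12,60,0,0,0],[100,-2,12,90,0,0,0],[100,-2,12,115,0,0,0],[100,-2,12,135,0,0,0],[100,-2,12,150,0,0,0],[100,-2,12,160,0,0,0],[100,-2,12,166,0,0,0],[100,-2,12,166,0,0,0]]'
python3 -m crank '[[60,0,0,0,0,0,0],[55,0,0,0,0,0,0],[50,0,0,0,0,0,0],[50,0,0,0,0,0,0],[50,0,0,0,0,0,0],[50,0,0,0,0,0,0],[50,0,0,0,0,0,0],[50,0,0,0,0,0,0],[50,0,0,0,0,0,0]]' 10
```

```text
clock: 3.95
eef_pos: [520.0, -114.2, 138.7]
eef_rot: [-3.141, -0.0, 1.571]
wrist_force: [1.1, 0.0, -0.1]
finger_gap: 94.0
finger_force: 0.0
clock: 4.85
eef_pos: [520.1, -114.6, 138.8]
eef_rot: [-3.142, 0.0, 1.571]
wrist_force: [-0.3, 0.5, -0.9]
finger_gap: 47.2
finger_force: 0.0
```

Gap 47 with no force: the fingers missed the lid. Looking before doing anything else.

```bash
python3 - <<'E'
from h import *
print(manip.read_state()['eef_pos'])
c=optics.calibration("wrist");p,d=optics.camera("wrist");save("w2",p)
for b,s in blobs(p,*COL["red"],200): print(b,s,d[int(b[1]),int(b[0])],at(c,b,d[int(b[1]),int(b[0])]))
E
```

```text
[ 520.09191165 -114.63008038  138.8447205 ]
[323.26621074 268.45732016] [ 273  219  103  100 7896] 191.72752 [ 519.67344669 -109.68357897  167.78883329]
```

View pics/w2.png

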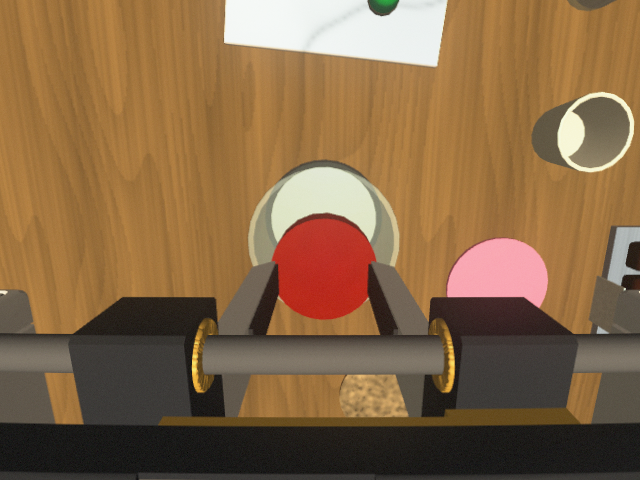

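```bash
python3 - <<'E'
from h import *
s=manip.read_state();print(s['finger_gap'],s['finger_force'],s['wrist_force'])
c=optics.calibration("wrist");e=s['eef_pos']
print(c['camera_matrix'][0],c['k1'])
for g in (23.5,30):
  for dz in (0,19,40): print(g,dz,proj(c,e+[-g,0,dz]),proj(c,e+[g,0,dz]))
E
python3 -m crank '[[50,0,0,0,0,0,0],[45,0,0,0,0,0,0],[40,0,0,0,0,0,0],[40,0,0,0,0,0,0]]' 10
```

```text
47.322597918310905 0.0 [ 0.53236678 -0.84621649 -0.39545238]
[360.35446659   0.         322.75755142] -0.02324190959634959
23.5 0 [285.57972839 260.74630109] [362.1754365  260.75209884]
23.5 19 [282.18622841 271.02872976] [365.75748475 271.03512137]
23.5 40 [277.63890538 284.8129554 ] [370.55739953 284.82005622]
30 0 [274.99479631 260.74103529] [372.76036815 260.74843475]
30 19 [270.63895962 271.02050242] [377.30463973 271.02865903]
30 40 [264.80277612 284.79952602] [383.39319964 284.80858619]
clock: 5.3
eef_pos: [520.1, -114.6, 138.9]
eef_rot: [3.142, 0.0, 1.571]
wrist_force: [-0.5, 0.5, -0.4]
finger_gap: 37.7
finger_force: 0.0
```

```bash
python3 - <<'E'
from h import *
c=optics.calibration("wrist");p,d=optics.camera("wrist");save("w3",cv2.resize(p[180:420,180:480],None,fx=2,fy=2))
for r in range(255,330,12): print(r,[int(x) for x in d[r,230:420:10]])
for px in ((285,280),(290,300),(362,300),(320,300)): print(px,p[px[1],px[0]],at(c,px,d[px[1],px[0]]))
E
```

```text
255 [363, 365, 261, 253, 247, 197, 196, 193, 191, 192, 193, 192, 193, 196, 199, 0, 256, 362, 362]
267 [365, 364, 366, 258, 178, 177, 196, 193, 192, 191, 192, 193, 195, 182, 177, 175, 260, 365, 367]
279 [367, 370, 370, 161, 161, 165, 198, 195, 193, 192, 193, 195, 197, 180, 161, 161, 161, 369, 369]
291 [372, 373, 146, 147, 148, 160, 200, 198, 196, 195, 196, 196, 197, 181, 151, 146, 146, 371, 371]
303 [80, 375, 137, 136, 140, 160, 206, 202, 201, 200, 198, 202, 203, 205, 143, 137, 136, 135, 84]
315 [78, 125, 125, 126, 128, 159, 380, 377, 207, 207, 207, 209, 377, 379, 142, 128, 126, 125, 84]
327 [75, 117, 118, 116, 130, 381, 381, 381, 381, 382, 380, 382, 381, 383, 142, 120, 117, 117, 80]
(285, 280) [49 33 25] [ 500.53502621 -111.48675773  180.28442567]
(290, 300) [188  45  27] [ 500.86737007 -130.95866283  160.54678572]
(362, 300) [45 27 22] [ 538.12781926 -117.81555907  190.3173774 ]
(320, 300) [187  43  27] [ 517.88070042 -129.01599854  164.92611538]
```

View pics/w3.png

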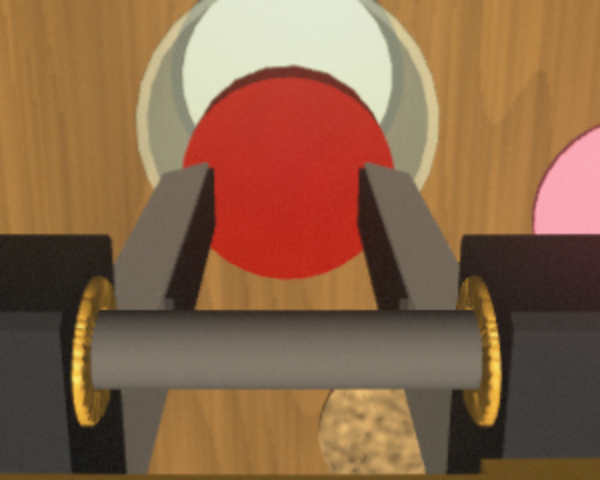

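```bash
python3 - <<'E'
from h import *
e=manip.read_state()['eef_pos']
c=optics.calibration("wrist");p,d=optics.camera("wrist")
print(e,-np.array(c["R"]).T@c["t"])
for x in (272,276,280,284,366,372,376):
    print(x,[(r,at(c,(x,r),d[r,x]).round(0).tolist()) for r in range(260,272,2) if 50<d[r,x]<190])
for r in range(256,272,2): print(r,p[r,270:288:3].tolist())
E
```

```text
[ 520.10947942 -114.64465733  138.8673207 ] [519.44140425 -47.31099292 350.03441111]
272 [(264, [494.0, -104.0, 177.0]), (266, [494.0, -105.0, 179.0]), (268, [495.0, -104.0, 183.0]), (270, [495.0, -104.0, 186.0])]
276 [(262, [495.0, -104.0, 174.0]), (264, [496.0, -105.0, 176.0]), (266, [496.0, -104.0, 180.0]), (268, [497.0, -104.0, 183.0]), (270, [497.0, -104.0, 185.0])]
280 [(262, [497.0, -105.0, 172.0]), (264, [498.0, -104.0, 178.0]), (266, [498.0, -105.0, 179.0]), (268, [499.0, -104.0, 183.0]), (270, [499.0, -104.0, 187.0])]
284 [(264, [499.0, -106.0, 173.0]), (266, [500.0, -106.0, 175.0]), (268, [500.0, -106.0, 179.0]), (270, [500.0, -106.0, 180.0])]
366 [(262, [542.0, -104.0, 173.0]), (264, [541.0, -105.0, 175.0]), (266, [541.0, -104.0, 180.0]), (268, [541.0, -104.0, 183.0]), (270, [540.0, -104.0, 186.0])]
372 [(264, [544.0, -104.0, 177.0]), (266, [544.0, -104.0, 180.0]), (268, [543.0, -104.0, 183.0]), (270, [543.0, -104.0, 186.0])]
376 [(264, [546.0, -104.0, 177.0]), (266, [546.0, -104.0, 180.0]), (268, [545.0, -104.0, 183.0]), (270, [545.0, -104.0, 185.0])]
256 [[154, 147, 120], [186, 68, 49], [189, 50, 34], [186, 46, 32], [189, 50, 35], [188, 49, 39]]
258 [[155, 150, 120], [186, 47, 30], [189, 51, 34], [187, 47, 34], [186, 47, 31], [188, 51, 37]]
260 [[153, 149, 119], [186, 46, 29], [187, 48, 31], [189, 51, 39], [188, 49, 36], [186, 48, 36]]
262 [[154, 147, 118], [186, 45, 29], [163, 73, 58], [129, 94, 79], [121, 106, 93], [186, 47, 33]]
264 [[129, 120, 96], [121, 99, 82], [117, 105, 89], [116, 104, 89], [116, 101, 87], [92, 42, 34]]
266 [[116, 103, 87], [116, 105, 88], [116, 103, 87], [120, 105, 92], [106, 92, 78], [54, 36, 29]]
268 [[116, 102, 85], [116, 104, 88], [118, 102, 89], [120, 105, 90], [79, 63, 54], [51, 34, 27]]
270 [[118, 104, 88], [114, 102, 88], [114, 102, 86], [118, 104, 89], [68, 55, 45], [47, 30, 22]]
```

Measured finger-tip depth puts the tips at z≈174, while the reported TCP is 139. So the fingers end about 35 mm higher than reported, and they closed just above the dome without touching it. I'll reopen, go down 20 mm, and check the height again.

```bash
python3 -m crank '[[100,0,0,0,0,0,0],[100,0,0,0,0,0,0],[100,0,0,0,0,0,0],[100,0,0,0,0,0,0],[100,0,0,0,0,0,0],[100,0,0,5,0,0,0],[100,0,0,10,0,0,0],[100,0,0,15,0,0,0],[100,0,0,20,0,0,0],[100,0,0,20,0,0,0]]'
python3 - <<'E'
from h import *
s=manip.read_state();e=s['eef_pos'];print(e,s['wrist_force'])
c=optics.calibration("wrist");p,d=optics.camera("wrist")
P=[];v=p.astype(int)
for r in range(150,330):
  for x in range(160,500):
    if 60<d[r,x]<215 and v[r,x].max()<135 and v[r,x,0]-v[r,x,1]<25: P.append(np.r_[at(c,(x,r),d[r,x]),x,r])
P=np.array(P)
for side in (P[P[:,0]<e[0]],P[P[:,0]>e[0]]):
    q=side[side[:,2]<np.percentile(side[:,2],8)];print(len(q),np.percentile(side[:,2],[0,1,3,8]),q.mean(0).round(1))
for b,s in blobs(p,*COL["red"],200): print(b,s,at(c,b,d[int(b[1]),int(b[0])]))
E
```

```text
clock: 6.4
eef_pos: [519.7, -114.5, 117.9]
eef_rot: [-3.14, -0.0, 1.571]
wrist_force: [0.6, 0.1, 0.0]
finger_gap: 94.4
finger_force: 0.0
[ 519.71000394 -114.5098851   117.94437874] [0.59962037 0.10852631 0.00264077]
267 [140.19469089 151.51038099 154.67039115 160.09978683] [ 471.1 -109.6  155.4  228.6  273.7]
279 [139.32832633 151.52641626 154.63004368 160.3579065 ] [ 567.1 -109.5  155.5  417.2  273.9]
[324.42732414 281.9228098 ] [  266   227   117   108 10079] [ 519.88807735 -109.43206089  167.13122797]
```

The finger tips follow at reported +35. Going down 14 more puts the tips at about 139.

```bash
python3 -m crank '[[100,1,0,5,0,0,0],[100,1,0,10,0,0,0],[100,1,0,13,0,0,0],[100,1,0,13,0,0,0],[75,1,0,13,0,0,0],[60,1,0,13,0,0,0],[50,1,0,13,0,0,0],[50,1,0,13,0,0,0],[50,1,0,13,0,0,0],[50,1,0,13,0,0,0]]' 12
python3 -m crank '[[50,0,0,0,0,0,0],[50,0,0,0,0,0,0],[50,0,0,0,0,0,0]]' 12
```

```text
clock: 7.45
eef_pos: [520.1, -113.7, 105.9]
eef_rot: [3.141, 0.0, 1.571]
wrist_force: [0.4, 0.5, 0.6]
finger_gap: 59.7
finger_force: 12.0
clock: 7.75
eef_pos: [520.1, -113.6, 105.9]
eef_rot: [3.142, 0.0, 1.571]
wrist_force: [-1.0, 0.0, 1.6]
finger_gap: 59.5
finger_force: 12.0
```

Gripped: gap 59.6 mm at 12 N. Lift, carry to the coaster, lower.

```bash
python3 -m crank '[[50,0,0,-15,0,0,0],[50,0,0,-30,0,0,0],[50,0,0,-45,0,0,0],[50,0,0,-60,0,0,0],[50,-25,9,-60,0,0,0],[50,-60,21,-60,0,0,0],[50,-95,33,-60,0,0,0],[50,-130,45,-60,0,0,0],[50,-165,57,-60,0,0,0],[50,-190,66,-60,0,0,0]]'
python3 -m crank '[[50,-12,5,0,0,0,0],[50,-12,5,30,0,0,0],[50,-12,5,60,0,0,0],[50,-12,5,90,0,0,0],[50,-12,5,120,0,0,0],[50,-12,5,145,0,0,0],[50,-12,5,160,0,0,0],[50,-12,5,170,0,0,0],[50,-12,5,170,0,0,0]]'
python3 - <<'E'
from h import *
s=manip.read_state();e=s['eef_pos'];print(e,s['wrist_force'],s['finger_gap'])
c=optics.calibration("wrist");p,d=optics.camera("wrist");save("w4",p)
for b,s in blobs(p,*COL["red"],800): print(b,s,at(c,b,d[int(b[1]),int(b[0])]))
E
```

```text
clock: 8.75
eef_pos: [586.1, -305.7, 165.2]
eef_rot: [-3.141, -0.0, 1.57]
wrist_force: [0.3, 0.8, -0.3]
finger_gap: 59.5
finger_force: 12.0
clock: 9.65
eef_pos: [590.8, -315.4, -5.0]
eef_rot: [-3.14, -0.001, 1.571]
wrist_force: [0.8, -0.7, -0.2]
finger_gap: 59.5
finger_force: 12.0
[ 590.76083875 -315.42531414   -5.02144967] [ 0.81205764 -0.67955888 -0.21610262] 59.46091259553897
[322.72057502 285.28724169] [  260   227   126   108 11130] [ 590.13186269 -307.6473704    55.39285691]
```

View pics/w4.png

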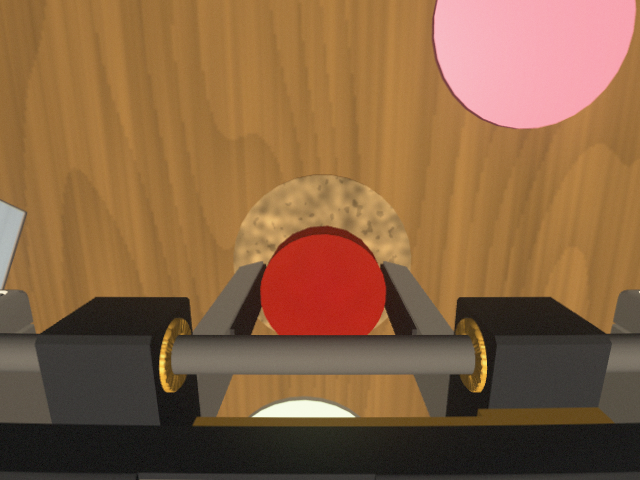

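The lid at (323,285) is over the cork disc centred near (322,262), as expected for a lid about 21 mm above it. Lower onto contact.

```bash
python3 -m crank '[[50,0,0,6,0,0,0],[50,0,0,12,0,0,0],[50,0,0,16,0,0,0],[50,0,0,18,0,0,0],[50,0,0,19,0,0,0],[50,0,0,20,0,0,0],[50,0,0,20,0,0,0]]'
python3 - <<'E'
from cell import manip
print(manip.read_state()['wrist_force'])
E
```

```text
clock: 10.4
eef_pos: [591.1, -315.6, -24.1]
eef_rot: [3.142, 0.0, 1.571]
wrist_force: [0.5, 0.5, -0.8]
finger_gap: 59.4
finger_force: 12.0
[ 0.51732485  0.47311654 -0.83420759]
```

```bash
python3 -m crank '[[50,0,0,1,0,0,0],[50,0,0,2,0,0,0],[50,0,0,2,0,0,0]]'
```

```text
clock: 10.7
eef_pos: [591.2, -315.7, -26.0]
eef_rot: [3.141, 0.0, 1.571]
wrist_force: [-0.7, -0.4, 0.8]
finger_gap: 59.2
finger_force: 12.0
```

```bash
python3 -m crank '[[65,0,0,0,0,0,0],[80,0,0,0,0,0,0],[95,0,0,0,0,0,0],[95,0,0,0,0,0,0],[95,0,0,0,0,0,0],[95,0,0,-20,0,0,0],[95,0,0,-50,0,0,0],[95,0,0,-90,0,0,0],[95,0,0,-130,0,0,0],[95,0,0,-170,0,0,0]]'
python3 -m crank '[[95,40,-14,-15,0,0,0],[95,80,-28,-20,0,0,0],[95,120,-42,-20,0,0,0],[95,160,-56,-20,0,0,0],[95,200,-70,-20,0,0,0],[95,200,-70,-20,0,0,0],[95,200,-70,-20,0,0,0]]'
python3 - <<'E'
from h import *
s=manip.read_state();e=s['eef_pos'];print(e,s['wrist_force'],s['finger_gap'])
c=optics.calibration("wrist");p,d=optics.camera("wrist");save("w5",p)
for b,s in blobs(p,*COL["red"],200): print(b,s,at(c,b,d[int(b[1]),int(b[0])]))
T=optics.calibration("top");t,dt=optics.camera("top");save("t5",t)
for b,s in blobs(t,*COL["red"],100):print(b,s[4],at(T,b,dt[int(b[1]),int(b[0])]))
E
```

```text
clock: 11.7
eef_pos: [590.9, -315.5, 145.6]
eef_rot: [3.142, 0.0, 1.571]
wrist_force: [0.6, -1.1, 0.7]
finger_gap: 89.1
finger_force: 0.0
clock: 12.4
eef_pos: [521.3, -115.3, 164.4]
eef_rot: [3.141, 0.0, 1.572]
wrist_force: [-0.4, -0.6, 0.8]
finger_gap: 89.3
finger_force: 0.0
[ 521.3050791  -115.32752688  164.36902379] [-0.43092813 -0.63815651  0.82417951] 89.28291695921538
[384.03582888 394.05828877] [ 358  375   53   42 1870] [ 587.89334367 -309.01356068   35.32712385]
[109.54347826 175.22282609] 184 [698.82330434 637.62093047 170.12454671]
[407.78222222 213.34666667] 225 [ 591.24128368 -314.67477454   28.9648275 ]
[ 73.28440367 406.7706422 ] 109 [-4.74268433e-02  7.12876582e+02  2.20984801e+02]
[ 88.67272727 412.90909091] 110 [-17.41816803 666.21981188 219.50894009]
[163.35049834 438.79983389] 1204 [-113.09980295  463.63241971  156.30383038]
[ 50.53355705 435.55369128] 298 [-36.50798179 702.15303903 354.35749207]
[ 94.8487395  444.64705882] 119 [-111.06776567  648.02611948  219.66748476]
[ 29.34285714 447.72857143] 140 [-67.62154451 756.25424947 364.93072479]
[ 59.67692308 460.06153846] 130 [-98.3300262  672.87194109 361.88489563]
[ 39.68794326 466.39716312] 141 [-116.9712104   728.29609782  364.21779028]
```

View pics/w5.png

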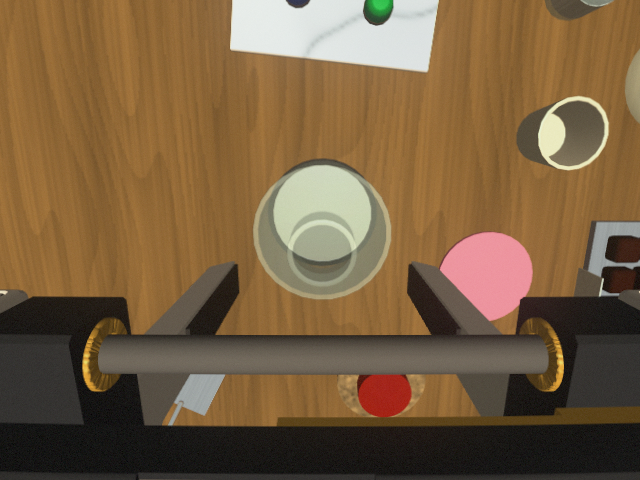

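The lid lies on the coaster at (591,-315) with its crown near z 34. The open rim ring is centred at about (322,249). Now work out the mouth position.

```bash
python3 - <<'E'
from h import *
c=optics.calibration("wrist");T=optics.calibration("top")
print(onz(c,(322,249),150))
# overlay predicted rim for candidate centre, edges
p=cv2.imread("pics/w5.png")
for cx,cy,col in ((520,-113.5,(255,0,0)),):
    for r in (19,23):
        pts=np.array([proj(c,np.array([cx+r*np.cos(a),cy+r*np.sin(a),150])) for a in np.linspace(0,6.28,60)])
        cv2.polylines(p,[(pts*16).astype(int)],True,col,1,cv2.LINE_AA,4)
        print(r,pts.min(0),pts.max(0))
cv2.imwrite("pics/w5b.png",cv2.resize(p[190:310,240:400],None,fx=4,fy=4,interpolation=cv2.INTER_CUBIC))
E
```

```text
[ 520.23075176 -112.87915253  150.        ]
19 [292.38758793 221.21771112] [350.916305   277.54903982]
23 [286.222991   215.03449072] [357.07624625 283.23207772]
```

View pics/w5b.png

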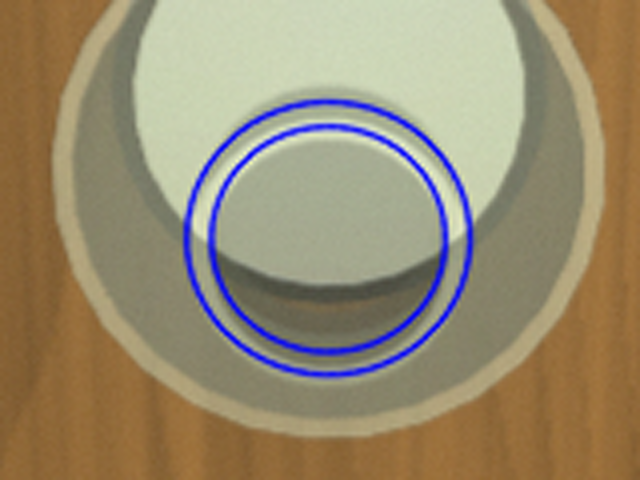

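The drawn rim at (520,-113.5, z150) fits the picture. Go above the nearest green, expected at (571,76), and look from close by.

```bash
cat >> h.py <<'E'
def greens(k="green"):
    s=manip.read_state()['eef_pos'];c=optics.calibration("wrist");p,d=optics.camera("wrist")
    print("tcp",s.round(1))
    for b,st in blobs(p,*COL[k],150):
        # top face: plane z=28; keep also depth height near blob centre
        z=at(c,b,np.median(d[int(b[1])-2:int(b[1])+3,int(b[0])-2:int(b[0])+3]))
        X=onz(c,b,20);print(k,b.round(0),st[4],"depth",z.round(1),"onz20",X.round(1),"d(toolx,y)",(X-s)[[1,0]].round(1))
def topg():
    T=optics.calibration("top");t,dt=optics.camera("top")
    for k in ("green","gold","blue"):
        print(k,[onz(T,a,22)[:2].round(0).tolist() for a,_ in blobs(t,*COL[k],8) if 195<a[0]<370 and 185<a[1]<275])
E
python3 -m crank '[[55,40,10,0,0,0,0],[55,80,20,0,0,0,0],[55,120,30,0,0,0,0],[55,160,40,0,0,0,0],[55,191,50,0,0,0,0],[55,191,50,30,0,0,0],[55,191,50,70,0,0,0],[55,191,50,100,0,0,0],[55,191,50,120,0,0,0],[55,191,50,120,0,0,0]]'
python3 - <<'E'
from h import *
greens();topg()
E
```

```text
clock: 13.5
eef_pos: [570.0, 74.2, 40.7]
eef_rot: [-3.136, 0.0, 1.569]
wrist_force: [0.0, -0.5, 0.0]
finger_gap: 51.7
finger_force: 0.0
tcp [570.   74.2  40.7]
green [202. 100.] 1255 depth [498.3 169.4  29.5] onz20 [495.3 170.6  20. ] d(toolx,y) [ 96.4 -74.7]
green [325. 247.] 1039 depth [570.5  79.6  29.3] onz20 [570.5  77.   20. ] d(toolx,y) [2.7 0.6]
green [[597.0, 319.0], [518.0, 326.0], [508.0, 246.0]]
gold [[583.0, 43.0], [599.0, 171.0], [620.0, 107.0], [590.0, 239.0], [533.0, 169.0]]
blue []
```

```bash
python3 -m crank '[[55,2,0.5,15,0,0,0],[55,2,0.5,30,0,0,0],[55,2,0.5,43,0,0,0],[55,2,0.5,53,0,0,0],[55,2,0.5,59,0,0,0],[55,2,0.5,59,0,0,0],[35,2,0.5,59,0,0,0],[20,2,0.5,59,0,0,0],[20,2,0.5,59,0,0,0],[20,2,0.5,59,0,0,0]]' 8
python3 -m crank '[[20,0,0,0,0,0,0],[20,0,0,0,0,0,0],[20,0,0,-10,0,0,0],[20,0,0,-40,0,0,0],[20,0,0,-80,0,0,0],[20,0,0,-120,0,0,0],[20,0,0,-155,0,0,0],[20,0,0,-175,0,0,0],[20,0,0,-180,0,0,0]]'
```

```text
clock: 14.6
eef_pos: [571.8, 77.4, -14.8]
eef_rot: [3.141, -0.0, 1.571]
wrist_force: [0.1, 0.1, 1.5]
finger_gap: 25.7
finger_force: 8.0
clock: 15.5
eef_pos: [572.4, 77.4, 167.9]
eef_rot: [3.137, -0.0, 1.571]
wrist_force: [-0.4, -0.6, -0.2]
finger_gap: 25.3
finger_force: 8.0
```

Gripped. Carry to above the mouth, with a look before lowering.

```bash
python3 -m crank '[[20,-40,-11,0,0,0,0],[20,-80,-22,0,0,0,0],[20,-120,-33,0,0,0,0],[20,-160,-45,0,0,0,0],[20,-192,-52,0,0,0,0],[20,-192,-52,10,0,0,0],[20,-192,-52,20,0,0,0],[20,-192,-52,20,0,0,0],[20,-192,-52,20,0,0,0]]'
python3 - <<'E'
from h import *
greens();topg()
c=optics.calibration("wrist");p,d=optics.camera("wrist")
for r in (19,23):
    pts=np.array([proj(c,np.array([520+r*np.cos(a),-113.5+r*np.sin(a),150])) for a in np.linspace(0,6.28,60)])
    p=np.ascontiguousarray(p);cv2.polylines(p,[(pts*16).astype(int)],True,(0,0,255),1,cv2.LINE_AA,4)
save("w6",cv2.resize(p[180:330,220:420],None,fx=4,fy=4,interpolation=cv2.INTER_CUBIC))
E
```

```text
clock: 16.4
eef_pos: [519.6, -113.6, 144.3]
eef_rot: [-3.14, -0.0, 1.572]
wrist_force: [-0.2, 0.7, -0.5]
finger_gap: 25.5
finger_force: 8.0
tcp [ 519.6 -113.6  144.3]
green [323. 280.] 1994 depth [ 518.9 -109.5  188.6] onz20 [ 518.8 -173.3   20. ] d(toolx,y) [-59.7  -0.8]
green [[597.0, 319.0], [518.0, 326.0], [508.0, 246.0], [498.0, 170.0]]
gold [[564.0, -150.0], [590.0, 239.0], [484.0, -174.0], [460.0, -113.0]]
blue [[587.0, 161.0], [498.0, 92.0]]
```

View pics/w6.png

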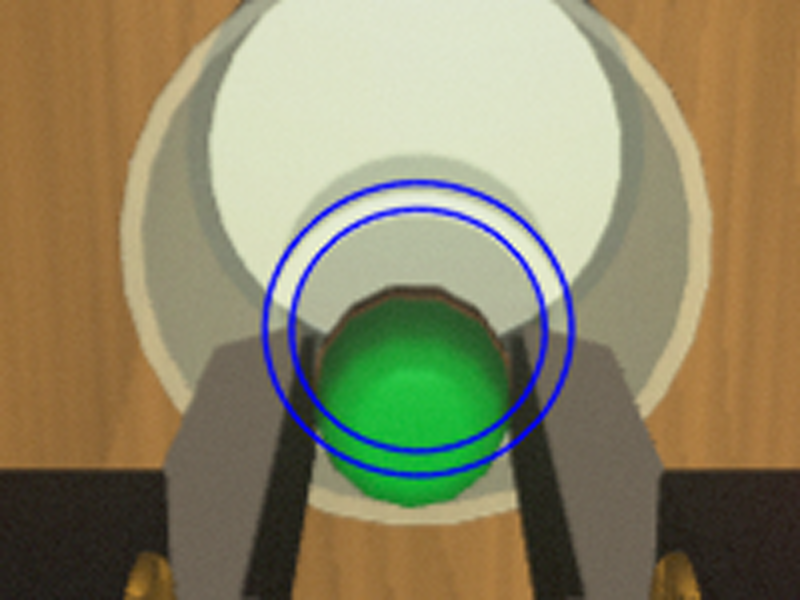

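The green praline at crop (413,400) sits in line with the rim centred at crop (418,330), 16 mm up. Lower 21 mm so its foot enters the neck, and release.

```bash
python3 -m crank '[[20,-1,0.5,8,0,0,0],[20,-1,0.5,15,0,0,0],[20,-1,0.5,21,0,0,0],[20,-1,0.5,21,0,0,0],[20,-1,0.5,21,0,0,0],[45,-1,0.5,21,0,0,0],[55,-1,0.5,21,0,0,0],[55,-1,0.5,21,0,0,0],[55,-1,0.5,0,0,0,0],[55,-1,0.5,-25,0,0,0]]'
python3 - <<'E'
from h import *
greens()
E
```

```text
clock: 17.55
eef_pos: [519.6, -115.5, 169.8]
eef_rot: [-3.14, -0.001, 1.571]
wrist_force: [0.9, -0.2, 0.1]
finger_gap: 51.3
finger_force: 0.0
tcp [ 519.6 -115.5  169.8]
```

```bash
python3 - <<'E'
from h import *
p,d=optics.camera("wrist");save("w7",p);topg()
E
```

```text
green [[597.0, 319.0], [518.0, 326.0], [508.0, 246.0], [498.0, 170.0]]
gold [[568.0, -156.0], [590.0, 239.0], [485.0, -180.0], [452.0, -118.0]]
blue [[587.0, 161.0], [499.0, 92.0]]
```

View pics/w7.png

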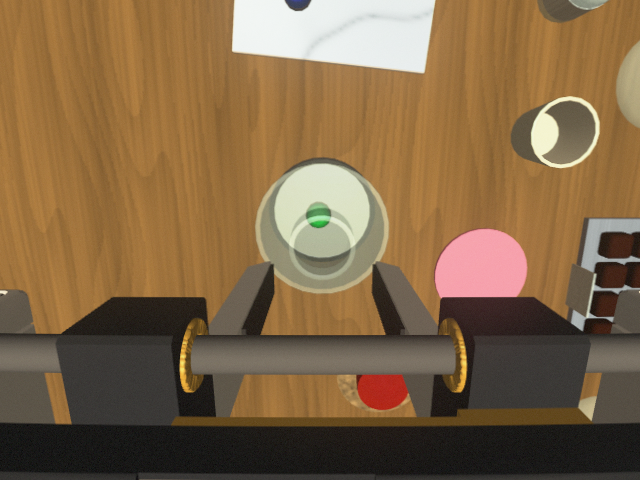

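The first praline is on the jar floor at (319,214). Next green: (498,170).

```bash
python3 -m crank '[[55,45,-4,0,0,0,0],[55,90,-8,0,0,0,0],[55,135,-12,0,0,0,0],[55,180,-16,0,0,0,0],[55,225,-20,0,0,0,0],[55,265,-22,10,0,0,0],[55,286,-22,40,0,0,0],[55,286,-22,80,0,0,0],[55,286,-22,120,0,0,0],[55,286,-22,125,0,0,0]]'
python3 - <<'E'
from h import *
greens()
E
```

```text
clock: 18.7
eef_pos: [495.0, 169.7, 40.1]
eef_rot: [-3.134, 0.002, 1.571]
wrist_force: [-0.4, -0.9, -0.8]
finger_gap: 51.9
finger_force: 0.0
tcp [495.  169.7  40.1]
green [362.   3.] 234 depth [516.2 316.1  27.1] onz20 [516.9 318.6  20. ] d(toolx,y) [148.9  21.9]
green [498.  11.] 1076 depth [592.  312.   28.3] onz20 [595.6 314.8  20. ] d(toolx,y) [145.1 100.6]
green [345. 131.] 1216 depth [507.1 246.7  29.3] onz20 [507.6 247.   20. ] d(toolx,y) [77.3 12.6]
green [326. 252.] 1028 depth [496.6 172.1  29.4] onz20 [496.6 169.4  20. ] d(toolx,y) [-0.4  1.6]
```

```bash
python3 -m crank '[[55,0,2,15,0,0,0],[55,0,2,30,0,0,0],[55,0,2,43,0,0,0],[55,0,2,53,0,0,0],[55,0,2,61,0,0,0],[55,0,2,61,0,0,0],[35,0,2,61,0,0,0],[20,0,2,61,0,0,0],[20,0,2,61,0,0,0],[20,0,2,61,0,0,0]]' 8
python3 -m crank '[[20,0,0,0,0,0,0],[20,0,0,0,0,0,0],[20,0,0,-10,0,0,0],[20,0,0,-40,0,0,0],[20,0,0,-80,0,0,0],[20,0,0,-120,0,0,0],[20,0,0,-155,0,0,0],[20,0,0,-175,0,0,0],[20,0,0,-180,0,0,0]]'
python3 -m crank '[[20,-45,4,0,0,0,0],[20,-90,8,0,0,0,0],[20,-135,12,0,0,0,0],[20,-180,16,0,0,0,0],[20,-225,20,0,0,0,0],[20,-265,22,0,0,0,0],[20,-285,22,0,0,0,0],[20,-285,22,0,0,0,0],[20,-285,22,0,0,0,0]]'
python3 - <<'E'
from h import *
greens();topg()
E
```

```text
clock: 19.75
eef_pos: [500.3, 170.4, -15.8]
eef_rot: [3.141, -0.0, 1.571]
wrist_force: [0.7, 0.3, 0.7]
finger_gap: 25.9
finger_force: 8.0
clock: 20.65
eef_pos: [500.9, 170.6, 166.7]
eef_rot: [3.138, -0.001, 1.571]
wrist_force: [0.1, 0.1, -0.6]
finger_gap: 25.4
finger_force: 8.0
clock: 21.55
eef_pos: [521.7, -114.3, 163.1]
eef_rot: [-3.14, -0.001, 1.57]
wrist_force: [0.1, -0.4, -0.0]
finger_gap: 25.4
finger_force: 8.0
tcp [ 521.7 -114.3  163.1]
green [323. 282.] 2026 depth [ 521.1 -110.9  208.1] onz20 [ 520.7 -183.2   20. ] d(toolx,y) [-68.9  -1. ]
green [[597.0, 319.0], [518.0, 326.0], [508.0, 246.0]]
gold [[570.0, -152.0], [590.0, 239.0], [488.0, -176.0], [458.0, -115.0], [424.0, -113.0], [396.0, -98.0]]
blue [[587.0, 161.0], [499.0, 92.0]]
```

```bash
python3 -m crank '[[20,-0.5,-1.5,12,0,0,0],[20,-0.5,-1.5,25,0,0,0],[20,-0.5,-1.5,36,0,0,0],[20,-0.5,-1.5,40,0,0,0],[20,-0.5,-1.5,40,0,0,0],[45,-0.5,-1.5,40,0,0,0],[55,-0.5,-1.5,40,0,0,0],[55,-0.5,-1.5,40,0,0,0],[55,-0.5,-1.5,20,0,0,0],[55,-0.5,-1.5,-5,0,0,0]]'
python3 - <<'E'
from h import *
c=optics.calibration("wrist");p,d=optics.camera("wrist")
for b,s in blobs(p,*COL["green"],20): print(b.round(0),s[2:],onz(c,b,20))
E
python3 -m crank '[[55,45,0,0,0,0,0],[55,90,-2,0,0,0,0],[55,135,-4,0,0,0,0],[55,180,-6,0,0,0,0],[55,225,-8,0,0,0,0],[55,270,-10,0,0,0,0],[55,315,-12,0,0,0,0],[55,345,-12,0,0,0,0],[55,360,-12,30,0,0,0],[55,360,-12,60,0,0,0]]'
python3 -m crank '[[55,0,0,30,0,0,0],[55,0,0,60,0,0,0],[55,0,0,65,0,0,0],[55,0,0,65,0,0,0]]'
python3 - <<'E'
from h import *
greens()
E
```

```text
clock: 22.65
eef_pos: [520.1, -115.0, 168.9]
eef_rot: [-3.14, -0.001, 1.571]
wrist_force: [-0.2, 0.4, 0.2]
finger_gap: 51.4
finger_force: 0.0
[328. 216.] [18  8 66] [ 524.88687075 -115.27558407   20.        ]
[326. 229.] [ 26  11 186] [ 522.70818563 -128.41363236   20.        ]
clock: 23.7
eef_pos: [508.7, 247.0, 108.6]
eef_rot: [3.14, -0.001, 1.573]
wrist_force: [0.8, -0.3, 0.2]
finger_gap: 51.9
finger_force: 0.0
clock: 24.1
eef_pos: [508.5, 244.8, 43.9]
eef_rot: [-3.141, 0.0, 1.571]
wrist_force: [1.3, 0.0, 0.0]
finger_gap: 51.7
finger_force: 0.0
tcp [508.5 244.8  43.9]
green [336. 123.] 1188 depth [516.1 326.8  29.3] onz20 [516.5 327.4  20. ] d(toolx,y) [82.5  7.9]
green [465. 135.] 1171 depth [594.3 320.1  29.6] onz20 [598.  320.5  20. ] d(toolx,y) [75.6 89.5]
green [322. 248.] 983 depth [507.4 248.9  29.6] onz20 [507.3 246.2  20. ] d(toolx,y) [ 1.3 -1.2]
```

```bash
python3 -m crank '[[55,1,-1,15,0,0,0],[55,1,-1,30,0,0,0],[55,1,-1,43,0,0,0],[55,1,-1,53,0,0,0],[55,1,-1,61,0,0,0],[55,1,-1,61,0,0,0],[35,1,-1,61,0,0,0],[20,1,-1,61,0,0,0],[20,1,-1,61,0,0,0],[20,1,-1,61,0,0,0]]' 8
python3 -m crank '[[20,0,0,0,0,0,0],[20,0,0,0,0,0,0],[20,0,0,-10,0,0,0],[20,0,0,-40,0,0,0],[20,0,0,-80,0,0,0],[20,0,0,-120,0,0,0],[20,0,0,-155,0,0,0],[20,0,0,-175,0,0,0],[20,0,0,-180,0,0,0],[20,0,0,-180,0,0,0]]'
python3 -m crank '[[20,-45,2,0,0,0,0],[20,-90,4,0,0,0,0],[20,-135,6,0,0,0,0],[20,-180,8,0,0,0,0],[20,-225,10,0,0,0,0],[20,-270,12,0,0,0,0],[20,-315,12,0,0,0,0],[20,-345,12,0,0,0,0],[20,-360,12,0,0,0,0],[20,-360,12,0,0,0,0]]'
python3 - <<'E'
from h import *
greens();topg()
p,d=optics.camera("scene");save("s7",cv2.resize(p[170:280,240:370],None,fx=5,fy=5,interpolation=cv2.INTER_CUBIC))
E
```

```text
clock: 25.15
eef_pos: [507.8, 246.0, -16.8]
eef_rot: [3.141, -0.0, 1.571]
wrist_force: [1.0, -0.3, 1.5]
finger_gap: 25.5
finger_force: 8.0
clock: 26.15
eef_pos: [507.6, 245.9, 163.1]
eef_rot: [3.141, -0.0, 1.571]
wrist_force: [-0.0, 0.4, -0.3]
finger_gap: 25.9
finger_force: 8.0
clock: 27.15
eef_pos: [519.0, -115.1, 161.6]
eef_rot: [-3.14, -0.001, 1.569]
wrist_force: [-0.4, 1.4, -1.3]
finger_gap: 25.6
finger_force: 8.0
tcp [ 519.  -115.1  161.6]
green [327. 230.] 195 depth [ 522.3 -120.5   51.5] onz20 [ 522.6 -127.6   20. ] d(toolx,y) [-12.5   3.6]
green [323. 280.] 2044 depth [ 518.5 -110.4  207.6] onz20 [ 517.9 -181.4   20. ] d(toolx,y) [-66.3  -1.1]
green [[597.0, 319.0], [518.0, 326.0]]
gold [[590.0, 239.0], [566.0, -153.0], [485.0, -176.0], [455.0, -117.0], [385.0, -87.0]]
blue [[587.0, 161.0], [499.0, 92.0]]
```

View pics/s7.png

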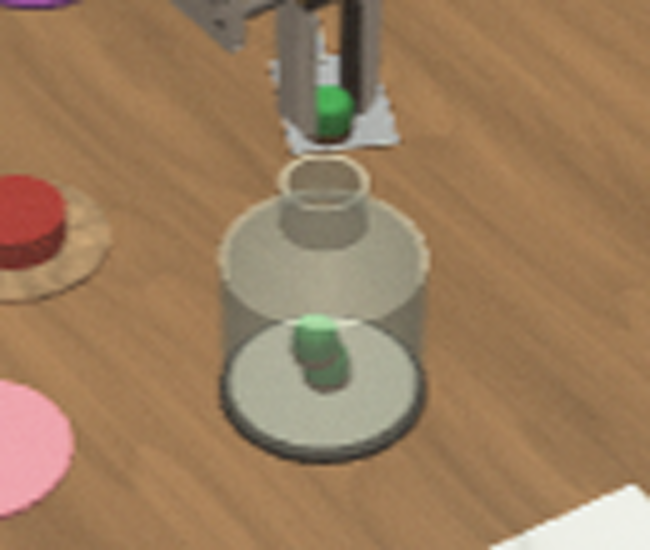

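The jar holds two greens, one stacked on the other at crop (318,350), and the third hangs above the neck at (333,112). Release it and fetch the fourth.

```bash
python3 -m crank '[[20,0,1.5,12,0,0,0],[20,0,1.5,25,0,0,0],[20,0,1.5,36,0,0,0],[20,0,1.5,39,0,0,0],[20,0,1.5,39,0,0,0],[45,0,1.5,39,0,0,0],[55,0,1.5,39,0,0,0],[55,0,1.5,39,0,0,0],[55,0,1.5,20,0,0,0],[55,0,1.5,-5,0,0,0]]'
python3 - <<'E'
from h import *
topg()
E
python3 -m crank '[[55,45,0,0,0,0,0],[55,90,0,0,0,0,0],[55,135,0,0,0,0,0],[55,180,0,0,0,0,0],[55,225,-2,0,0,0,0],[55,270,-2,0,0,0,0],[55,315,-2,0,0,0,0],[55,360,-2,0,0,0,0],[55,405,-2,0,0,0,0],[55,435,-2,0,0,0,0]]'
python3 -m crank '[[55,6,0,40,0,0,0],[55,6,0,80,0,0,0],[55,6,0,120,0,0,0],[55,6,0,125,0,0,0],[55,6,0,125,0,0,0]]'
python3 - <<'E'
from h import *
greens()
E
```

```text
clock: 28.3
eef_pos: [520.6, -114.0, 167.8]
eef_rot: [-3.14, -0.001, 1.571]
wrist_force: [-0.7, 0.3, -0.1]
finger_gap: 51.4
finger_force: 0.0
green [[597.0, 319.0], [518.0, 326.0]]
gold [[569.0, -153.0], [590.0, 239.0], [485.0, -176.0], [455.0, -118.0], [416.0, -124.0], [400.0, -99.0]]
blue [[587.0, 161.0], [499.0, 92.0]]
clock: 29.35
eef_pos: [518.6, 323.6, 167.9]
eef_rot: [3.141, -0.0, 1.572]
wrist_force: [0.0, -0.7, -0.9]
finger_gap: 51.7
finger_force: 0.0
clock: 29.85
eef_pos: [519.1, 326.8, 43.1]
eef_rot: [-3.141, 0.0, 1.571]
wrist_force: [0.1, -0.0, 0.3]
finger_gap: 51.9
finger_force: 0.0
tcp [519.1 326.8  43.1]
green [320. 251.] 997 depth [516.4 329.1  29.4] onz20 [516.3 326.4  20. ] d(toolx,y) [-0.4 -2.8]
green [439. 261.] 1005 depth [594.4 322.3  29.7] onz20 [597.7 319.2  20. ] d(toolx,y) [-7.6 78.6]
```

```bash
python3 -m crank '[[55,0,-2,15,0,0,0],[55,0,-2,30,0,0,0],[55,0,-2,43,0,0,0],[55,0,-2,53,0,0,0],[55,0,-2,60,0,0,0],[55,0,-2,60,0,0,0],[35,0,-2,60,0,0,0],[20,0,-2,60,0,0,0],[20,0,-2,60,0,0,0],[20,0,-2,60,0,0,0]]' 8
python3 -m crank '[[20,0,0,0,0,0,0],[20,0,0,0,0,0,0],[20,0,0,-10,0,0,0],[20,0,0,-40,0,0,0],[20,0,0,-80,0,0,0],[20,0,0,-120,0,0,0],[20,0,0,-155,0,0,0],[20,0,0,-175,0,0,0],[20,0,0,-180,0,0,0],[20,0,0,-180,0,0,0]]'
python3 -m crank '[[20,-45,0,0,0,0,0],[20,-90,0,0,0,0,0],[20,-135,0,0,0,0,0],[20,-180,2,0,0,0,0],[20,-225,3,0,0,0,0],[20,-270,3,0,0,0,0],[20,-315,3,0,0,0,0],[20,-360,3,0,0,0,0],[20,-405,3,0,0,0,0],[20,-430,3,0,0,0,0]]'
python3 -m crank '[[20,-10,0,0,0,0,0],[20,-10,0,0,0,0,0],[20,-10,0,0,0,0,0]]'
python3 - <<'E'
from h import *
greens();topg()
E
```

```text
clock: 30.9
eef_pos: [517.3, 327.0, -16.8]
eef_rot: [3.141, -0.0, 1.571]
wrist_force: [-0.5, 0.0, 1.1]
finger_gap: 25.9
finger_force: 8.0
clock: 31.9
eef_pos: [517.1, 326.9, 163.1]
eef_rot: [3.141, -0.0, 1.571]
wrist_force: [-1.2, -0.7, -0.2]
finger_gap: 25.7
finger_force: 8.0
clock: 32.9
eef_pos: [519.0, -105.8, 161.1]
eef_rot: [-3.139, -0.0, 1.569]
wrist_force: [0.5, 0.7, -0.0]
finger_gap: 25.6
finger_force: 8.0
clock: 33.2
eef_pos: [519.9, -112.1, 162.2]
eef_rot: [-3.141, -0.001, 1.571]
wrist_force: [0.0, 0.2, 0.6]
finger_gap: 25.6
finger_force: 8.0
tcp [ 519.9 -112.1  162.2]
green [323. 282.] 2042 depth [ 519.3 -108.1  208.3] onz20 [ 519.1 -180.2   20. ] d(toolx,y) [-68.1  -0.8]
green [[597.0, 319.0]]
gold [[567.0, -149.0], [590.0, 239.0], [486.0, -173.0], [455.0, -114.0], [418.0, -121.0]]
blue [[587.0, 161.0], [498.0, 91.0]]
```

```bash
python3 -m crank '[[20,-3,0.5,12,0,0,0],[20,-3,0.5,25,0,0,0],[20,-3,0.5,36,0,0,0],[20,-3,0.5,39,0,0,0],[20,-3,0.5,39,0,0,0],[45,-3,0.5,39,0,0,0],[55,-3,0.5,39,0,0,0],[55,-3,0.5,39,0,0,0],[55,-3,0.5,20,0,0,0],[55,-3,0.5,-5,0,0,0]]'
python3 - <<'E'
from h import *
topg()
E
python3 -m crank '[[55,45,6,0,0,0,0],[55,90,12,0,0,0,0],[55,135,18,0,0,0,0],[55,180,26,0,0,0,0],[55,225,34,0,0,0,0],[55,270,44,0,0,0,0],[55,315,54,0,0,0,0],[55,360,64,0,0,0,0],[55,400,74,0,0,0,0],[55,425,77,0,0,0,0]]'
python3 -m crank '[[55,9,0,40,0,0,0],[55,9,0,80,0,0,0],[55,9,0,120,0,0,0],[55,9,0,125,0,0,0],[55,9,0,125,0,0,0]]'
python3 - <<'E'
from h import *
greens()
E
```

```text
clock: 34.3
eef_pos: [520.1, -116.0, 167.7]
eef_rot: [-3.14, -0.001, 1.571]
wrist_force: [0.2, 0.2, 0.8]
finger_gap: 51.5
finger_force: 0.0
green [[597.0, 319.0]]
gold [[568.0, -156.0], [590.0, 239.0], [485.0, -180.0], [456.0, -119.0], [427.0, -94.0], [405.0, -120.0]]
blue [[587.0, 161.0], [499.0, 92.0]]
clock: 35.35
eef_pos: [597.7, 311.7, 167.5]
eef_rot: [3.141, -0.0, 1.572]
wrist_force: [0.2, -0.0, -0.5]
finger_gap: 51.7
finger_force: 0.0
clock: 35.85
eef_pos: [597.6, 317.8, 43.1]
eef_rot: [-3.141, 0.0, 1.571]
wrist_force: [-0.9, 0.3, 0.1]
finger_gap: 52.0
finger_force: 0.0
tcp [597.6 317.8  43.1]
green [323. 248.] 1003 depth [596.8 322.   29.3] onz20 [596.8 319.4  20. ] d(toolx,y) [ 1.6 -0.8]
```

```bash
python3 -m crank '[[55,1.5,-0.5,15,0,0,0],[55,1.5,-0.5,30,0,0,0],[55,1.5,-0.5,43,0,0,0],[55,1.5,-0.5,53,0,0,0],[55,1.5,-0.5,60,0,0,0],[55,1.5,-0.5,60,0,0,0],[35,1.5,-0.5,60,0,0,0],[20,1.5,-0.5,60,0,0,0],[20,1.5,-0.5,60,0,0,0],[20,1.5,-0.5,60,0,0,0]]' 8
python3 -m crank '[[20,0,0,0,0,0,0],[20,0,0,0,0,0,0],[20,0,0,-10,0,0,0],[20,0,0,-40,0,0,0],[20,0,0,-80,0,0,0],[20,0,0,-120,0,0,0],[20,0,0,-155,0,0,0],[20,0,0,-175,0,0,0],[20,0,0,-180,0,0,0],[20,0,0,-180,0,0,0]]'
python3 -m crank '[[20,-45,-6,0,0,0,0],[20,-90,-14,0,0,0,0],[20,-135,-22,0,0,0,0],[20,-180,-32,0,0,0,0],[20,-225,-42,0,0,0,0],[20,-270,-52,0,0,0,0],[20,-315,-60,0,0,0,0],[20,-360,-68,0,0,0,0],[20,-405,-75,0,0,0,0],[20,-430,-77,0,0,0,0]]'
python3 -m crank '[[20,-4,0,0,0,0,0],[20,-4,0,0,0,0,0],[20,-4,0,0,0,0,0]]'
python3 - <<'E'
from h import *
greens();topg()
E
```

```text
clock: 36.9
eef_pos: [597.3, 319.5, -16.7]
eef_rot: [3.141, -0.0, 1.571]
wrist_force: [-0.5, -0.5, 1.2]
finger_gap: 25.6
finger_force: 8.0
clock: 37.9
eef_pos: [597.1, 319.4, 163.1]
eef_rot: [3.141, -0.0, 1.571]
wrist_force: [0.2, -0.9, -1.6]
finger_gap: 25.7
finger_force: 8.0
clock: 38.9
eef_pos: [518.6, -113.2, 161.3]
eef_rot: [-3.139, -0.0, 1.569]
wrist_force: [-0.1, 0.8, -0.6]
finger_gap: 25.7
finger_force: 8.0
clock: 39.2
eef_pos: [520.0, -113.6, 162.1]
eef_rot: [-3.14, -0.001, 1.572]
wrist_force: [0.9, 0.1, -0.2]
finger_gap: 25.5
finger_force: 8.0
tcp [ 520.  -113.6  162.1]
green [323. 281.] 2049 depth [ 519.4 -109.2  208.1] onz20 [ 519.2 -180.7   20. ] d(toolx,y) [-67.1  -0.8]
green []
gold [[567.0, -152.0], [590.0, 239.0], [486.0, -176.0], [456.0, -113.0], [409.0, -105.0]]
blue [[587.0, 161.0], [498.0, 91.0]]
```

```bash
python3 -m crank '[[20,-1.5,0.5,12,0,0,0],[20,-1.5,0.5,25,0,0,0],[20,-1.5,0.5,36,0,0,0],[20,-1.5,0.5,39,0,0,0],[20,-1.5,0.5,39,0,0,0],[45,-1.5,0.5,39,0,0,0],[55,-1.5,0.5,39,0,0,0],[55,-1.5,0.5,39,0,0,0],[55,-1.5,0.5,20,0,0,0],[55,-1.5,0.5,-15,0,0,0]]'
python3 - <<'E'
from h import *
topg()
p,d=optics.camera("scene");q,_=optics.camera("wrist")
a=cv2.resize(p[180:280,260:360],(400,400),interpolation=cv2.INTER_CUBIC);b=cv2.resize(q[140:310,240:410],(400,400),interpolation=cv2.INTER_CUBIC)
save("s8",np.hstack([a,b]))
E
```

```text
clock: 40.3
eef_pos: [519.6, -115.9, 176.8]
eef_rot: [-3.138, -0.001, 1.571]
wrist_force: [-0.2, 0.7, 0.7]
finger_gap: 51.7
finger_force: 0.0
green []
gold [[570.0, -157.0], [590.0, 239.0], [484.0, -180.0], [453.0, -121.0], [421.0, -109.0], [415.0, -133.0]]
blue [[587.0, 161.0], [499.0, 92.0]]
```

View pics/s8.png

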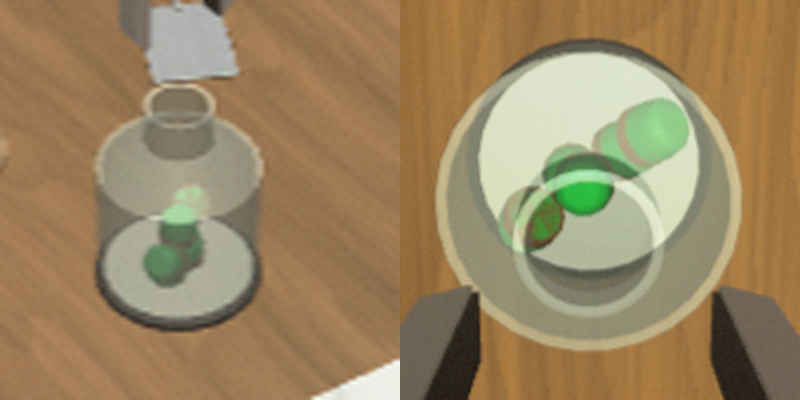

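All five greens are in the jar and well below the neck: in the wrist panel a pair near (640,140), a middle pair near (580,180) and one at (530,218). Now the lid.

```bash
python3 -m crank '[[95,-40,14,0,0,0,0],[95,-80,28,0,0,0,0],[95,-120,42,0,0,0,0],[95,-160,57,0,0,0,0],[95,-200,71,0,0,0,0],[95,-200,71,20,0,0,0],[95,-200,71,60,0,0,0],[95,-200,71,100,0,0,0],[95,-200,71,135,0,0,0],[95,-200,71,135,0,0,0]]'
python3 - <<'E'
from h import *
greens("red")
E
```

```text
clock: 41.45
eef_pos: [588.8, -314.5, 36.8]
eef_rot: [-3.133, -0.005, 1.571]
wrist_force: [0.2, 0.3, -0.3]
finger_gap: 89.1
finger_force: 0.0
tcp [ 588.8 -314.5   36.8]
red [327. 256.] 6579 depth [ 590.7 -312.1   35.3] onz20 [ 590.7 -316.7   20. ] d(toolx,y) [-2.2  1.9]
```

```bash
python3 -m crank '[[95,0,0,20,0,0,0],[95,0,0,40,0,0,0],[95,0,0,55,0,0,0],[95,0,0,62,0,0,0],[95,0,0,62,0,0,0],[95,0,0,62,0,0,0]]'
```

```text
clock: 42.1
eef_pos: [592.1, -316.5, -17.9]
eef_rot: [3.14, 0.001, 1.571]
wrist_force: [-1.1, -0.7, 0.1]
finger_gap: 89.6
finger_force: 0.0
```

```bash
python3 -m crank '[[95,1,-1,4,0,0,0],[95,1,-1,7,0,0,0],[95,1,-1,7,0,0,0],[80,1,-1,7,0,0,0],[65,1,-1,7,0,0,0],[55,1,-1,7,0,0,0],[50,1,-1,7,0,0,0],[50,1,-1,7,0,0,0],[50,1,-1,7,0,0,0],[50,1,-1,7,0,0,0]]' 12
```

```text
clock: 43.1
eef_pos: [590.6, -315.1, -26.2]
eef_rot: [-3.142, 0.0, 1.571]
wrist_force: [1.4, -0.2, -0.1]
finger_gap: 59.4
finger_force: 12.0
```

```bash
python3 -m crank '[[50,0,0,-10,0,0,0],[50,0,0,-40,0,0,0],[50,0,0,-80,0,0,0],[50,0,0,-120,0,0,0],[50,0,0,-160,0,0,0],[50,0,0,-185,0,0,0],[50,30,-10,-190,0,0,0],[50,70,-25,-190,0,0,0],[50,110,-39,-190,0,0,0],[50,150,-53,-190,0,0,0]]'
python3 -m crank '[[50,30,-11,0,0,0,0],[50,50,-17,0,0,0,0],[50,51,-17.5,0,0,0,0],[50,51,-17.5,0,0,0,0],[50,51,-17.5,10,0,0,0],[50,51,-17.5,20,0,0,0],[50,51,-17.5,20,0,0,0],[50,51,-17.5,20,0,0,0]]'
python3 - <<'E'
from h import *
greens("red")
c=optics.calibration("wrist");p,d=optics.camera("wrist");p=np.ascontiguousarray(p)
for r in (19,23):
    pts=np.array([proj(c,np.array([520+r*np.cos(a),-113.5+r*np.sin(a),150])) for a in np.linspace(0,6.28,60)])
    cv2.polylines(p,[(pts*16).astype(int)],True,(0,0,255),1,cv2.LINE_AA,4)
save("w9",cv2.resize(p[160:330,200:430],None,fx=3,fy=3,interpolation=cv2.INTER_CUBIC))
E
```

```text
clock: 44.1
eef_pos: [536.7, -163.7, 164.5]
eef_rot: [3.141, 0.0, 1.57]
wrist_force: [1.0, 0.2, -0.9]
finger_gap: 59.4
finger_force: 12.0
clock: 44.9
eef_pos: [519.9, -114.5, 143.3]
eef_rot: [-3.141, -0.0, 1.57]
wrist_force: [-0.0, -0.4, -0.9]
finger_gap: 59.3
finger_force: 12.0
tcp [ 519.9 -114.5  143.3]
red [323. 289.] 10489 depth [ 519.3 -108.   204.3] onz20 [ 519.  -182.5   20. ] d(toolx,y) [-68.1  -0.9]
```

View pics/w9.png

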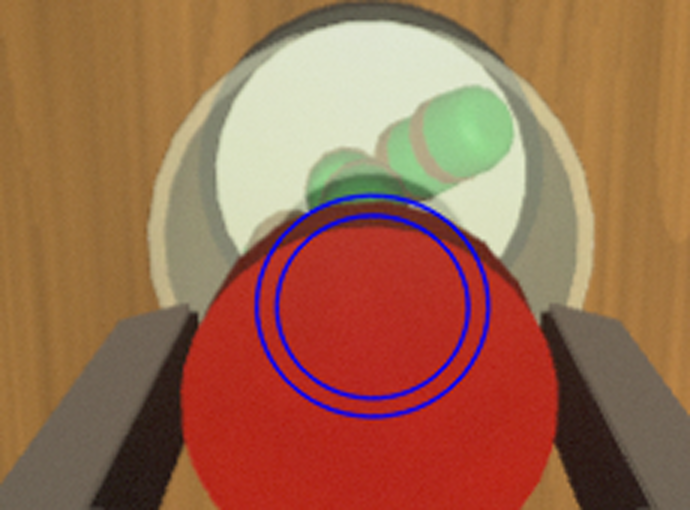

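The lid, centred at crop column 369, lines up with the rim overlay at column 372. Lower it slowly.

```bash
python3 -m crank '[[50,1.2,0.3,8,0,0,0],[50,1.2,0.3,16,0,0,0],[50,1.2,0.3,20,0,0,0],[50,1.2,0.3,24,0,0,0],[50,1.2,0.3,28,0,0,0],[50,1.2,0.3,31,0,0,0],[50,1.2,0.3,33,0,0,0],[50,1.2,0.3,35,0,0,0],[50,1.2,0.3,35,0,0,0]]'
```

```text
clock: 45.9
eef_pos: [520.3, -112.9, 108.7]
eef_rot: [-3.141, -0.0, 1.571]
wrist_force: [0.2, -0.1, -0.4]
finger_gap: 59.5
finger_force: 12.0
```

No resistance; the skirt is around the neck. A last 3 mm, then release.

```bash
python3 -m crank '[[50,0,0,1,0,0,0],[50,0,0,2,0,0,0],[50,0,0,3,0,0,0],[50,0,0,3,0,0,0]]'
python3 -m crank '[[65,0,0,0,0,0,0],[80,0,0,0,0,0,0],[95,0,0,0,0,0,0],[95,0,0,0,0,0,0],[95,0,0,0,0,0,0],[95,0,0,-20,0,0,0],[95,0,0,-40,0,0,0],[95,0,0,-60,0,0,0],[95,0,0,-70,0,0,0],[95,0,0,-70,0,0,0]]'
python3 - <<'E'
from h import *
greens("red");topg()
p,d=optics.camera("scene");q,dq=optics.camera("wrist");np.save("pics/w10.npy",dq);c=optics.calibration("wrist")
print([[x-323,at(c,(x,250),dq[250,x])[2].round(1)] for x in (285,300,323,345,360)],[at(c,(323,y),dq[y,323]).round(1).tolist()[1:] for y in (225,235,250,265,280)])
a=cv2.resize(p[180:280,260:360],(400,400),interpolation=cv2.INTER_CUBIC);b=cv2.resize(q[140:310,240:410],(400,400),interpolation=cv2.INTER_CUBIC)
save("s10",np.hstack([a,b]))
E
```

```text
clock: 46.3
eef_pos: [520.4, -112.9, 105.8]
eef_rot: [3.142, 0.0, 1.571]
wrist_force: [0.3, 0.3, -1.4]
finger_gap: 59.5
finger_force: 12.0
clock: 47.3
eef_pos: [520.9, -113.1, 176.9]
eef_rot: [3.14, 0.001, 1.571]
wrist_force: [0.2, 0.3, -0.0]
finger_gap: 89.2
finger_force: 0.0
tcp [ 520.9 -113.1  176.9]
red [322. 252.] 5938 depth [ 519.6 -110.3  167. ] onz20 [ 519.5 -153.4   20. ] d(toolx,y) [-40.3  -1.3]
green []
gold [[569.0, -152.0], [590.0, 239.0], [491.0, -179.0], [452.0, -114.0], [425.0, -100.0]]
blue [[587.0, 161.0], [499.0, 92.0]]
[[-38, np.float64(161.3)], [-23, np.float64(165.4)], [0, np.float64(168.5)], [22, np.float64(164.5)], [37, np.float64(160.3)]] [[-93.1, 161.8], [-99.1, 164.2], [-107.7, 168.5], [-118.0, 167.2], [-129.0, 164.9]]
```

View pics/s10.png

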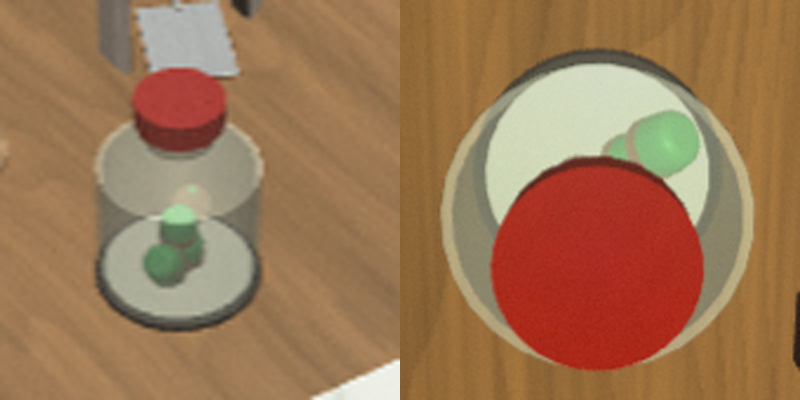

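The lid sits level on the jar at (180,100) in the scene panel. Fit the dome for its crown, then go to the gold.

```bash
python3 - <<'E'
from h import *
from scipy.optimize import least_squares
c=optics.calibration("wrist");q,d=optics.camera("wrist");h=cv2.cvtColor(q,cv2.COLOR_RGB2HSV)
m=cv2.inRange(h,np.array(COL["red"][0]),np.array(COL["red"][1]))
P=np.array([at(c,(x,y),d[y,x]) for y,x in zip(*np.nonzero(m)) if d[y,x]>0]);P=P[P[:,2]>157.5]
f=least_squares(lambda v:np.hypot(np.linalg.norm(P[:,:2]-v[:2],axis=1),P[:,2]-v[2])-v[3],[520,-113,116,50],loss='soft_l1')
print(f.x,f.x[2]+f.x[3],np.std(f.fun))
b=blobs(q,*COL["red"],800)[0][1];print(b)
for cy in (-112,-113.5,-115):  # predicted bbox of dome edge ring z156 r30
    pts=np.array([proj(c,np.array([520+30*np.cos(a),cy+30*np.sin(a),156])) for a in np.linspace(0,6.28,60)]);print(cy,pts.min(0),pts.max(0))
E
python3 -m crank '[[55,45,9,0,0,0,0],[55,90,18,0,0,0,0],[55,135,27,0,0,0,0],[55,180,36,0,0,0,0],[55,225,45,0,0,0,0],[55,270,55,0,0,0,0],[55,315,64,0,0,0,0],[55,345,69,0,0,0,0],[55,352,69,30,0,0,0],[55,352,69,60,0,0,0]]'
python3 -m crank '[[55,0,0,40,0,0,0],[55,0,0,72,0,0,0],[55,0,0,72,0,0,0],[55,0,0,72,0,0,0]]'
python3 - <<'E'
from h import *
greens("gold")
E
```

```text
[ 519.50797641 -114.13162368  119.1430879    48.1968347 ] 167.33992260045449 0.5759247379439613
[ 279  211   90   86 6063]
-112 [278.68897453 206.23969116] [369.09107417 293.22455933]
-113.5 [278.7533736  208.54187856] [369.0233137  295.27143217]
-115 [278.81765906 210.83735104] [368.95567326 297.31227346]
clock: 48.55
eef_pos: [589.1, 240.7, 114.4]
eef_rot: [3.141, -0.0, 1.573]
wrist_force: [0.4, -0.2, -0.9]
finger_gap: 52.0
finger_force: 0.0
clock: 48.95
eef_pos: [589.5, 239.1, 44.3]
eef_rot: [-3.141, 0.0, 1.571]
wrist_force: [0.5, 0.8, 0.9]
finger_gap: 51.7
finger_force: 0.0
tcp [589.5 239.1  44.3]
gold [125.  53.] 941 depth [459.1 367.6   1.2] onz20 [468.7 363.   20. ] d(toolx,y) [ 124.  -120.8]
gold [325.  29.] 273 depth [590.4 380.9   1.6] onz20 [590.3 375.5  20. ] d(toolx,y) [136.4   0.7]
gold [338.  27.] 394 depth [598.3 382.6   1.4] onz20 [597.6 377.   20. ] d(toolx,y) [137.9   8.1]
gold [375.  28.] 850 depth [622.2 381.7   1.1] onz20 [619.8 376.1  20. ] d(toolx,y) [137.   30.2]
gold [581.  55.] 153 depth [758.5 367.2   1.6] onz20 [746.3 362.8  20. ] d(toolx,y) [123.7 156.7]
[... 282 characters left out ...]
01.7 -197.8]
gold [526. 224.] 1191 depth [736.6 253.4   1.2] onz20 [725.7 257.3  20. ] d(toolx,y) [ 18.2 136.2]
gold [420. 228.] 1144 depth [659.4 249.9   1.7] onz20 [654.3 254.   20. ] d(toolx,y) [14.9 64.8]
gold [324. 251.] 921 depth [589.3 241.2  29.8] onz20 [589.3 238.4  20. ] d(toolx,y) [-0.7 -0.2]
gold [433. 299.] 163 depth [672.2 195.5   1.8] onz20 [666.3 203.5  20. ] d(toolx,y) [-35.6  76.7]
gold [184. 363.] 311 depth [562.3 266.5 194.5] onz20 [485.8 151.9  20. ] d(toolx,y) [ -87.2 -103.8]
gold [462. 364.] 296 depth [615.7 266.1 194.3] onz20 [691.9 151.3  20. ] d(toolx,y) [-87.8 102.3]
gold [378. 393.] 153 depth [633.5 112.4   1.5] onz20 [630.2 126.5  20. ] d(toolx,y) [-112.6   40.7]
```

```bash
python3 -m crank '[[55,-0.3,0,15,0,0,0],[55,-0.3,0,30,0,0,0],[55,-0.3,0,45,0,0,0],[55,-0.3,0,57,0,0,0],[55,-0.3,0,65,0,0,0],[55,-0.3,0,65,0,0,0],[35,-0.3,0,65,0,0,0],[20,-0.3,0,65,0,0,0],[20,-0.3,0,65,0,0,0],[20,-0.3,0,65,0,0,0]]' 8
python3 -m crank '[[20,0,0,0,0,0,0],[20,0,0,0,0,0,0]]'
python3 -m crank '[[20,0,0,-10,0,0,0],[20,0,0,-40,0,0,0],[20,0,0,-80,0,0,0],[20,0,0,-120,0,0,0],[20,0,0,-160,0,0,0],[20,0,0,-195,0,0,0],[20,0,0,-205,0,0,0],[20,0,0,-205,0,0,0]]'
python3 -m crank '[[20,-45,-9,0,0,0,0],[20,-90,-18,0,0,0,0],[20,-135,-27,0,0,0,0],[20,-180,-36,0,0,0,0],[20,-225,-45,0,0,0,0],[20,-270,-55,0,0,0,0],[20,-315,-64,0,0,0,0],[20,-345,-69,0,0,0,0],[20,-353,-69,0,0,0,0],[20,-353,-69,0,0,0,0]]'
python3 -m crank '[[20,0,0,0,0,0,0],[20,0,0,0,0,0,0],[20,0,0,0,0,0,0]]'
python3 - <<'E'
from h import *
from scipy.optimize import least_squares
c=optics.calibration("wrist");q,d=optics.camera("wrist");save("w11",cv2.resize(q[170:320,220:420],None,fx=4,fy=4))
for b,s in blobs(q,*COL["gold"],400):
    if 290<b[0]<350 and b[1]<330: print(b,s,at(c,b,d[int(b[1]),int(b[0])]))
E
```

```text
clock: 50.0
eef_pos: [589.6, 238.9, -20.7]
eef_rot: [3.141, -0.0, 1.571]
wrist_force: [-1.0, 0.0, 1.7]
finger_gap: 25.6
finger_force: 8.0
clock: 50.2
eef_pos: [589.7, 238.9, -20.7]
eef_rot: [3.141, -0.0, 1.571]
wrist_force: [-0.8, 0.1, 3.7]
finger_gap: 25.7
finger_force: 8.0
clock: 51.0
eef_pos: [589.8, 238.9, 185.3]
eef_rot: [3.139, -0.001, 1.571]
wrist_force: [0.2, -0.3, -0.8]
finger_gap: 25.5
finger_force: 8.0
clock: 52.0
eef_pos: [519.9, -114.6, 182.5]
eef_rot: [-3.139, -0.001, 1.569]
wrist_force: [-0.3, 0.7, -0.2]
finger_gap: 25.4
finger_force: 8.0
clock: 52.3
eef_pos: [520.6, -113.2, 183.7]
eef_rot: [-3.141, -0.0, 1.572]
wrist_force: [-0.3, -0.6, -0.3]
finger_gap: 25.8
finger_force: 8.0
[322.88355625 299.54864936] [ 292  257   62   78 3813] [ 519.94513302 -116.36748127  234.62109427]
```

View pics/w11.png

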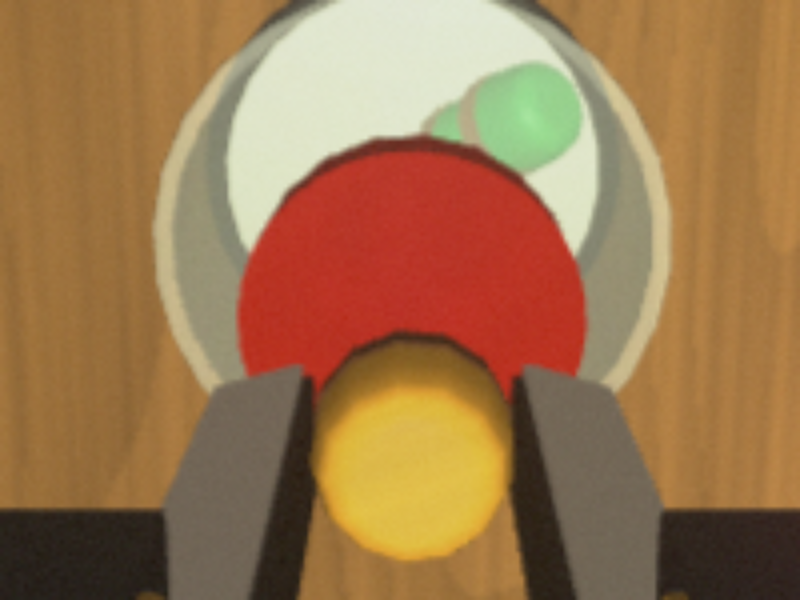

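The gold is upright in the grip at crop (412,445), and the lid below is centred at crop column 411. Lower 42 mm, then the last bit slowly.

```bash
python3 -m crank '[[20,-1.2,-0.3,12,0,0,0],[20,-1.2,-0.3,24,0,0,0],[20,-1.2,-0.3,34,0,0,0],[20,-1.2,-0.3,39,0,0,0],[20,-1.2,-0.3,41,0,0,0],[20,-1.2,-0.3,42,0,0,0],[20,-1.2,-0.3,42,0,0,0],[20,-1.2,-0.3,42,0,0,0]]'
python3 -m crank '[[20,0,0,0.5,0,0,0],[20,0,0,1,0,0,0],[20,0,0,1.5,0,0,0],[20,0,0,1.5,0,0,0]]'
```

```text
clock: 53.15
eef_pos: [520.3, -115.5, 142.2]
eef_rot: [3.141, 0.0, 1.571]
wrist_force: [0.4, 0.1, -0.4]
finger_gap: 26.0
finger_force: 8.0
clock: 53.55
eef_pos: [520.1, -115.4, 140.3]
eef_rot: [-3.142, -0.0, 1.571]
wrist_force: [-0.2, 0.4, 0.1]
finger_gap: 25.7
finger_force: 8.0
```

```bash
python3 -m crank '[[20,0,0,0.5,0,0,0],[20,0,0,1,0,0,0],[20,0,0,1,0,0,0]]'
```

```text
clock: 53.85
eef_pos: [520.1, -115.4, 139.3]
eef_rot: [-3.142, -0.0, 1.571]
wrist_force: [0.2, -0.5, 0.0]
finger_gap: 25.9
finger_force: 8.0
```

```bash
python3 -m crank '[[20,0,0,-1,0,0,0],[20,0.9,0,-1,0,0,0],[20,0.9,0,-1,0,0,0],[20,0.9,0,0,0,0,0],[20,0.9,0,0.4,0,0,0],[20,0.9,0,0.4,0,0,0],[20,0.9,0,0.4,0,0,0]]'
python3 - <<'E'
from h import *
import time
s=manip.read_state();print(s['wrist_force'],s['eef_pos'])
p,d=optics.camera("scene");print(manip.read_state()['wrist_force'])
save("s12",cv2.resize(p[170:250,255:355],None,fx=7,fy=7,interpolation=cv2.INTER_CUBIC))
E
```

```text
clock: 54.55
eef_pos: [520.2, -114.5, 139.2]
eef_rot: [3.141, 0.0, 1.571]
wrist_force: [-0.8, 0.1, 4.0]
finger_gap: 25.6
finger_force: 8.0
[-0.84034599  0.10063287  4.03918384] [ 520.1756367  -114.52394937  139.22175459]
[-0.9876055   0.69959246  5.31002995]
```

View pics/s12.png

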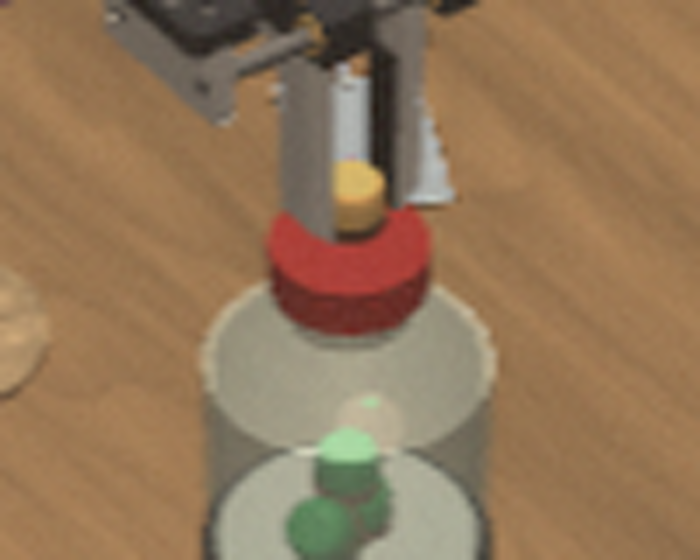

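Contact at about 4 N: the gold praline at crop (357,195) stands on the dome. Ease off 0.2 mm, open slowly, wait, then rise.

```bash
python3 -m crank '[[20,0,0,-0.2,0,0,0],[20,0,0,-0.2,0,0,0],[28,0,0,-0.2,0,0,0],[32,0,0,-0.2,0,0,0],[38,0,0,-0.2,0,0,0],[46,0,0,-0.2,0,0,0],[55,0,0,-0.2,0,0,0],[60,0,0,-0.2,0,0,0],[60,0,0,-0.2,0,0,0],[60,0,0,-0.2,0,0,0]]' 4
python3 -m crank '[[60,0,0,-10,0,0,0],[60,0,0,-25,0,0,0],[60,0,0,-45,0,0,0],[60,0,0,-70,0,0,0],[60,0,0,-90,0,0,0],[60,0,0,-90,0,0,0],[60,0,0,-90,0,0,0],[60,0,0,-90,0,0,0],[60,0,0,-90,0,0,0],[60,0,0,-90,0,0,0]]'
python3 - <<'E'
from h import *
c=optics.calibration("wrist");q,d=optics.camera("wrist");p,_=optics.camera("scene")
for b,s in blobs(q,*COL["gold"],300):
    if 290<b[0]<350 and 150<b[1]<330: print(b,s,at(c,b,d[int(b[1]),int(b[0])]))
r=blobs(q,*COL["red"],800);print(r[0][1]);topg()
a=cv2.resize(p[170:270,260:360],(400,400),interpolation=cv2.INTER_CUBIC);b=cv2.resize(q[150:320,240:410],(400,400),interpolation=cv2.INTER_CUBIC)
save("s13",np.hstack([a,b]))
E
```

```text
clock: 55.6
eef_pos: [520.1, -114.5, 139.1]
eef_rot: [-3.142, 0.0, 1.571]
wrist_force: [0.4, -0.7, -0.6]
finger_gap: 56.4
finger_force: 0.0
clock: 56.6
eef_pos: [519.9, -114.5, 228.5]
eef_rot: [-3.141, -0.0, 1.571]
wrist_force: [0.0, -0.3, 0.5]
finger_gap: 56.2
finger_force: 0.0
[323.23991276 239.59432933] [307 222  33  36 917] [ 519.50572504 -111.00851806  189.52656012]
[ 287  197   73   72 3057]
green []
gold [[577.0, -162.0], [488.0, -186.0], [441.0, -116.0]]
blue [[587.0, 161.0], [499.0, 92.0]]
```

View pics/s13.png

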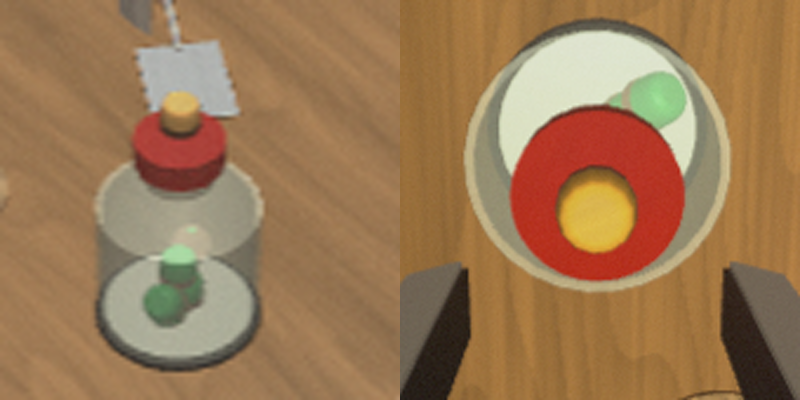

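The gold stands upright on the middle of the dome, at (180,110) in the scene panel and centred over the lid in the wrist panel. The lid is level, the greens are inside, the blues have not moved and the gripper is clear. Handing in.

```bash
python3 -c "
from cell import manip
print(manip.sign_off())"
```

```text
the job is handed in; nothing more can be done
None
```

The job is handed in with no verdict returned; the last pictures showed all five greens in the jar, the lid level on the rim, the gold praline upright on the middle of its dome and the blues unmoved.

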